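Load the tilting utensil clip rack

TASK

Lay the rack's white panel down level and turn it square to its foot, then snap every black-handled utensil that is there into a clip of its own, fully home in both pairs of jaws with its head at the panel's far (upper) edge. Then raise the loaded panel so that it leans at 40 degrees, still square to the foot, and leave the other things where they stand.

Things in the scene. Friction and masses are not known exactly. Their poses are not given: they have to be found in the camera images.
- turner_mid (a point): turner: loose utensil, 70 g, slotted steel blade 50 x 46 mm, on a straight round black handle 22 mm in diameter and 140 mm long. The point is on the handle's axis, at the middle of the handle (11 mm above the surface when it lies flat); its x axis runs along the handle towards the head. May be absent.
- turner_head (a point): point of the turner above the middle of its head, 108 mm from the middle of the handle along the handle's axis; the head spans 84 to 133 mm from the middle of the handle
- scraper_mid (a point): scraper: loose utensil, 70 g, solid white blade 48 x 44 mm, 9 mm thick, on a straight round black handle 22 mm in diameter and 140 mm long. The point is on the handle's axis, at the middle of the handle (11 mm above the surface when it lies flat); its x axis runs along the handle towards the head. May be absent.
- scraper_head (a point): point of the scraper above the middle of its head, 108 mm from the middle of the handle along the handle's axis; the head spans 84 to 133 mm from the middle of the handle
- masher_mid (a point): masher: loose utensil, 70 g, open steel grid 47 x 46 mm, on a straight round black handle 22 mm in diameter and 140 mm long. The point is on the handle's axis, at the middle of the handle (11 mm above the surface when it lies flat); its x axis runs along the handle towards the head. May be absent.
- masher_head (a point): point of the masher above the middle of its head, 108 mm from the middle of the handle along the handle's axis; the head spans 84 to 133 mm from the middle of the handle
- paddle_mid (a point): paddle: loose utensil, 70 g, rounded wooden paddle 46 mm wide, on a straight round black handle 22 mm in diameter and 140 mm long. The point is on the handle's axis, at the middle of the handle (11 mm above the surface when it lies flat); its x axis runs along the handle towards the head. May be absent.
- paddle_head (a point): point of the paddle above the middle of its head, 108 mm from the middle of the handle along the handle's axis; the head spans 84 to 133 mm from the middle of the handle
- rack_swivel (a joint): swivel angle (rad) of the rack's turntable about the vertical axis through the middle of its foot; 0 = panel parallel to the square foot plate (square to it), positive = counter-clockwise from above, range -0.7 to 0.7. Stiff friction (0.6 N m): stays where it is left.
- rack_tilt (a joint): tilt angle (rad) of the rack's white panel, 165 x 250 x 10 mm, about the hinge along its near long edge; 0 = lying level on its stop, grows as the far edge is raised, up to 1.0. 40 degrees = 0.698; a short metal rib beside the panel's left end slopes at that angle. Stiff friction (0.9 N m) holds it where it is left.
- rack: foot of the rack, fixed to the table: dark square plate 200 x 200 x 12 mm, origin at the centre of its underside, directly below the swivel axis; x axis points away from the robot. With the panel square, the hinge line is parallel to the foot's y axis, 85 mm before the swivel axis (towards -x) and 30 mm above the table.
- rack_grip (a point): handle for swivelling and tilting the rack: middle of the free part of a 12 mm steel rod sticking out of the panel's right-hand end, parallel to the hinge (35 mm free towards the panel, 28 mm to an end cap), 155 mm from the hinge line, 160 mm right of the swivel axis; y axis along the rod. 34 mm above the table when level, nothing beneath. Moving it takes 4 N (swivel) to 11 N (tilt).
- rack_hinge (a point): middle of the panel's hinge line, 30 mm above the table and 85 mm from the swivel axis; axes turn with the panel: x away from the hinge along the panel, y along the hinge to the left, z normal to the panel. All four clips: two pairs of spring jaws, 38 mm before and behind the slot point (16 mm long, 60 mm free between), flared to 40 mm wide and 18 mm above the point, lips 8 mm above it.
- slot0 (a point): spring clip 0 of 4 alike in a row on the panel (0 = right-hand, 64 mm apart): where the middle of a handle lies when snapped fully home, 30 mm above the panel's face, 65 mm above the table when level; x axis along the handle away from the hinge, z normal to the panel. A handle pressed down towards the panel snaps past the lips at about 10 N and rests on a saddle.
- slot1 (a point): spring clip 1 of 4 alike in a row on the panel (0 = right-hand, 64 mm apart): where the middle of a handle lies when snapped fully home, 30 mm above the panel's face, 65 mm above the table when level; x axis along the handle away from the hinge, z normal to the panel. A handle pressed down towards the panel snaps past the lips at about 10 N and rests on a saddle.
- slot2 (a point): spring clip 2 of 4 alike in a row on the panel (0 = right-hand, 64 mm apart): where the middle of a handle lies when snapped fully home, 30 mm above the panel's face, 65 mm above the table when level; x axis along the handle away from the hinge, z normal to the panel. A handle pressed down towards the panel snaps past the lips at about 10 N and rests on a saddle.
- slot3 (a point): spring clip 3 of 4 alike in a row on the panel (0 = right-hand, 64 mm apart): where the middle of a handle lies when snapped fully home, 30 mm above the panel's face, 65 mm above the table when level; x axis along the handle away from the hinge, z normal to the panel. A handle pressed down towards the panel snaps past the lips at about 10 N and rests on a saddle.
- cook_timer: bystander: round kitchen timer, 62 mm, red top, origin at the centre of its underside
- sauce_b: bystander: portion pot with lid, 53 mm wide, 36 mm high, origin at the centre of its underside
Things that resemble listed ones, but are neither listed nor needed, are in the scene too. What is shaped like the part that bears paddle_mid but red is not meant.

How it is judged (in metres and radians):
On the way, in this order (a step that is already met when the one before it is completed fails the run):
1. the panel lies level and square to the foot (value of joint rack_swivel between -0.09 and 0.09 rad and value of joint rack_tilt below 0.07 rad), for 0.2 s.
2. every utensil present is snapped home in a clip, heads away from the hinge, with the panel level (((x of turner_mid in the frame of slot0 between -0.025 and 0.025 m and y of turner_mid in the frame of slot0 between -0.005 and 0.005 m and z of turner_mid in the frame of slot0 between -0.005 and 0.004 m) or (x of turner_mid in the frame of slot1 between -0.025 and 0.025 m and y of turner_mid in the frame of slot1 between -0.005 and 0.005 m and z of turner_mid in the frame of slot1 between -0.005 and 0.004 m) or (x of turner_mid in the frame of slot2 between -0.025 and 0.025 m and y of turner_mid in the frame of slot2 between -0.005 and 0.005 m and z of turner_mid in the frame of slot2 between -0.005 and 0.004 m) or (x of turner_mid in the frame of slot3 between -0.025 and 0.025 m and y of turner_mid in the frame of slot3 between -0.005 and 0.005 m and z of turner_mid in the frame of slot3 between -0.005 and 0.004 m)) and angle between the x axis of each of turner_mid, scraper_mid, masher_mid, paddle_mid and the x axis of slot0, either way round below 0.12 rad and x of each of turner_head, scraper_head, masher_head, paddle_head in the frame of slot0 above 0.05 m and ((x of scraper_mid in the frame of slot0 between -0.025 and 0.025 m and y of scraper_mid in the frame of slot0 between -0.005 and 0.005 m and z of scraper_mid in the frame of slot0 between -0.005 and 0.004 m) or (x of scraper_mid in the frame of slot1 between -0.025 and 0.025 m and y of scraper_mid in the frame of slot1 between -0.005 and 0.005 m and z of scraper_mid in the frame of slot1 between -0.005 and 0.004 m) or (x of scraper_mid in the frame of slot2 between -0.025 and 0.025 m and y of scraper_mid in the frame of slot2 between -0.005 and 0.005 m and z of scraper_mid in the frame of slot2 between -0.005 and 0.004 m) or (x of scraper_mid in the frame of slot3 between -0.025 and 0.025 m and y of scraper_mid in the frame of slot3 between -0.005 and 0.005 m and z of scraper_mid in the frame of slot3 between -0.005 and 0.004 m)) and ((x of masher_mid in the frame of slot0 between -0.025 and 0.025 m and y of masher_mid in the frame of slot0 between -0.005 and 0.005 m and z of masher_mid in the frame of slot0 between -0.005 and 0.004 m) or (x of masher_mid in the frame of slot1 between -0.025 and 0.025 m and y of masher_mid in the frame of slot1 between -0.005 and 0.005 m and z of masher_mid in the frame of slot1 between -0.005 and 0.004 m) or (x of masher_mid in the frame of slot2 between -0.025 and 0.025 m and y of masher_mid in the frame of slot2 between -0.005 and 0.005 m and z of masher_mid in the frame of slot2 between -0.005 and 0.004 m) or (x of masher_mid in the frame of slot3 between -0.025 and 0.025 m and y of masher_mid in the frame of slot3 between -0.005 and 0.005 m and z of masher_mid in the frame of slot3 between -0.005 and 0.004 m)) and ((x of paddle_mid in the frame of slot0 between -0.025 and 0.025 m and y of paddle_mid in the frame of slot0 between -0.005 and 0.005 m and z of paddle_mid in the frame of slot0 between -0.005 and 0.004 m) or (x of paddle_mid in the frame of slot1 between -0.025 and 0.025 m and y of paddle_mid in the frame of slot1 between -0.005 and 0.005 m and z of paddle_mid in the frame of slot1 between -0.005 and 0.004 m) or (x of paddle_mid in the frame of slot2 between -0.025 and 0.025 m and y of paddle_mid in the frame of slot2 between -0.005 and 0.005 m and z of paddle_mid in the frame of slot2 between -0.005 and 0.004 m) or (x of paddle_mid in the frame of slot3 between -0.025 and 0.025 m and y of paddle_mid in the frame of slot3 between -0.005 and 0.005 m and z of paddle_mid in the frame of slot3 between -0.005 and 0.004 m)) and value of joint rack_tilt below 0.12 rad), for 0.2 s.
At the end, for the whole second after the job is handed in: Every utensil present lies in a clip (middle of the handle within 25 mm along, 5 mm across and -5 to +4 mm in height of the clip's point, parallel to it within 0.12 rad, head on the side away from the hinge), at rest; the panel's tilt is 0.698 +-0.08 rad and its swivel 0 +-0.09 rad (((x of turner_mid in the frame of slot0 between -0.025 and 0.025 m and y of turner_mid in the frame of slot0 between -0.005 and 0.005 m and z of turner_mid in the frame of slot0 between -0.005 and 0.004 m) or (x of turner_mid in the frame of slot1 between -0.025 and 0.025 m and y of turner_mid in the frame of slot1 between -0.005 and 0.005 m and z of turner_mid in the frame of slot1 between -0.005 and 0.004 m) or (x of turner_mid in the frame of slot2 between -0.025 and 0.025 m and y of turner_mid in the frame of slot2 between -0.005 and 0.005 m and z of turner_mid in the frame of slot2 between -0.005 and 0.004 m) or (x of turner_mid in the frame of slot3 between -0.025 and 0.025 m and y of turner_mid in the frame of slot3 between -0.005 and 0.005 m and z of turner_mid in the frame of slot3 between -0.005 and 0.004 m)) and angle between the x axis of each of turner_mid, scraper_mid, masher_mid, paddle_mid and the x axis of slot0, either way round below 0.12 rad and x of each of turner_head, scraper_head, masher_head, paddle_head in the frame of slot0 above 0.05 m and ((x of scraper_mid in the frame of slot0 between -0.025 and 0.025 m and y of scraper_mid in the frame of slot0 between -0.005 and 0.005 m and z of scraper_mid in the frame of slot0 between -0.005 and 0.004 m) or (x of scraper_mid in the frame of slot1 between -0.025 and 0.025 m and y of scraper_mid in the frame of slot1 between -0.005 and 0.005 m and z of scraper_mid in the frame of slot1 between -0.005 and 0.004 m) or (x of scraper_mid in the frame of slot2 between -0.025 and 0.025 m and y of scraper_mid in the frame of slot2 between -0.005 and 0.005 m and z of scraper_mid in the frame of slot2 between -0.005 and 0.004 m) or (x of scraper_mid in the frame of slot3 between -0.025 and 0.025 m and y of scraper_mid in the frame of slot3 between -0.005 and 0.005 m and z of scraper_mid in the frame of slot3 between -0.005 and 0.004 m)) and ((x of masher_mid in the frame of slot0 between -0.025 and 0.025 m and y of masher_mid in the frame of slot0 between -0.005 and 0.005 m and z of masher_mid in the frame of slot0 between -0.005 and 0.004 m) or (x of masher_mid in the frame of slot1 between -0.025 and 0.025 m and y of masher_mid in the frame of slot1 between -0.005 and 0.005 m and z of masher_mid in the frame of slot1 between -0.005 and 0.004 m) or (x of masher_mid in the frame of slot2 between -0.025 and 0.025 m and y of masher_mid in the frame of slot2 between -0.005 and 0.005 m and z of masher_mid in the frame of slot2 between -0.005 and 0.004 m) or (x of masher_mid in the frame of slot3 between -0.025 and 0.025 m and y of masher_mid in the frame of slot3 between -0.005 and 0.005 m and z of masher_mid in the frame of slot3 between -0.005 and 0.004 m)) and ((x of paddle_mid in the frame of slot0 between -0.025 and 0.025 m and y of paddle_mid in the frame of slot0 between -0.005 and 0.005 m and z of paddle_mid in the frame of slot0 between -0.005 and 0.004 m) or (x of paddle_mid in the frame of slot1 between -0.025 and 0.025 m and y of paddle_mid in the frame of slot1 between -0.005 and 0.005 m and z of paddle_mid in the frame of slot1 between -0.005 and 0.004 m) or (x of paddle_mid in the frame of slot2 between -0.025 and 0.025 m and y of paddle_mid in the frame of slot2 between -0.005 and 0.005 m and z of paddle_mid in the frame of slot2 between -0.005 and 0.004 m) or (x of paddle_mid in the frame of slot3 between -0.025 and 0.025 m and y of paddle_mid in the frame of slot3 between -0.005 and 0.005 m and z of paddle_mid in the frame of slot3 between -0.005 and 0.004 m)) and value of joint rack_swivel between -0.09 and 0.09 rad and value of joint rack_tilt between 0.618 and 0.778 rad and linear speed of each of turner, scraper, masher, paddle below 0.03 m/s); the robot touches nothing.
It fails at once if bystander cook_timer is pushed more than 4 cm from its place (distance of cook_timer from where it was at the start of the episode above 0.04 m).
It fails at once if bystander sauce_b is pushed more than 4 cm from its place (distance of sauce_b from where it was at the start of the episode above 0.04 m).
Of turner, scraper, masher, paddle only 3 to 4 are there at a start; the rules pass over those that are not, and their reading is None.
At some moment in a run one of turner, scraper, masher, paddle may be knocked a few centimetres aside while the robot is not near it.
Once in a run the grip may slacken for a moment while it holds something.
It also fails if it takes over 210 s, if anything falls off the work surface, if the arm or the gripper's body presses on something with over 40 N, if the wrist force passes 120 N, or if a joint passes its speed limit or range.

ROBOT

A 7-joint arm with a two-finger parallel gripper is mounted at the origin on a cart in front of the work surface, level with it; the furniture and walls round the work are solid. World frame = base frame: x ahead of the robot, y to its left, z up, the work surface at z = 0. Lengths are in mm, angles in rad, forces in N, time in s.
With the tool pointing down it reaches from about 425 to 875 mm from the base axis. Payload 4.7 kg.
Tool frame: the origin (TCP) lies on the front face of the gripper's body, between the roots of the fingers; the fingertips stand 73 mm ahead of it and the grasp point (between the pads) lies 54 mm ahead of it (arm.grasp_offset is the distance from the TCP to the grasp point, in mm); x points along the fingers, y is the direction in which the jaws open and shut, and the axes are right-handed (so a half turn about x gives the same grasp; the last joint's range is limited). The gripper opens to 85 mm and grips with 20 to 120 N. Pads are 22 mm wide; open, the fingers measure 114 mm over their backs; the gripper's body (76 mm by 85 mm) begins 54 mm behind the grasp point. The pads swing forward as they close: fully open they stand 13 mm farther back than shut.
Start: joints at [1.319, 0.321, -0.07, 1.45, 0.023, 1.371, -0.057], TCP at [170.723, -627.193, 303.949] pointing down, gripper open.
Joint ranges: [-2.86, 2.86], [-0.3, 2.09], [-1.38, 1.24], [0.06, 2.45], [-1.56, 4.7], [0.09, 2.05], [-2.69, 2.69]. Speed limits (rad/s): [2.57, 2.57, 3.14, 3.14, 3.14, 3.14, 3.14].

INTERFACE

Orientations are given as a unit quaternion [x, y, z, w].
In Python, from workcell import arm gives the robot as it stands. The module is installed in compiled form; this text tells all that it offers.
- The arm moves only by the tool arm_command, never from a script. Its argument "steps" is a list of rows, each a list of 4 numbers: the shift along the tool's x, y, z in m, then the turn about the tool's x in degrees. In form: [[x, y, z, twist], ...]. A call has 1 to 5 rows; each row shifts and turns the commanded pose from where the row before left it, along the tool's axes as they then stand; what a row does not reach is not made up. A row lasts 1/12 s, in which the tool goes at most 41.7 mm and 7.16 degrees, less where a joint would pass 70% of its speed; a pose out of reach is approached as far as the arm can. A call is refused whole if a number of a shift passes 0.0417 or a number of a turn 7.16, either way. A call with a gripper value outside its range is refused whole. "claw" is the opening, from 0 (shut) to 1 (fully open), set as the call begins (left out, the last holds). The fingers move at their own pace and stop on an object; "newtons" is the grip in N (left out, the last holds). Time passes only in rows, so rows that do not move let the fingers close. It gives the time, the measured TCP pose, the force and the opening at its end, in the units of the state.
- arm.get_obs(): the state, without advancing time (a new reading comes with each control period).
- arm.capture(name): name is "scene" or "top" or "wrist"; returns a dict with "frame" (480x640x3 uint8, red, green, blue), "camera_matrix" (3x3 intrinsics, pixels), "eye" and "attitude" of the camera in the world. Camera axes: x right, y down, z forward; pixel columns grow to the right and rows downward; lengths in mm; the calibration is good to about 2 mm. The wrist camera is an equidistant fisheye: a pixel r from the principal point sees the ray r / f radians off the axis. A picture is of the moment at which its call begins. There is no depth.
- arm.finish_job(): hands the job in, once; it reports no verdict.
The state is a dict: "time_s": time; "q": joint angles; "joint_velocities": joint speeds; "joint_efforts": joint torques, N m; "tcp_pos": TCP position; "orientation": TCP orientation; "force": force on the tool from outside, world axes, zero at the start; "torque": the same for the moment, N m; "gripper_width": finger opening in mm.
Only numpy, scipy, OpenCV 4.12 (cv2) and the standard library are available. Lean on these libraries where they do the work, as an engineer would, in place of code of your own. Each camera call takes 0.05 s, during which the arm holds its last target.

## Working session

There is one attempt and no reset: what is moved stays moved. The work goes in short steps, Python scripts to look and compute and a tool call to move; the robot and the scene stay as the last step left them, time stands still between calls to the robot, and variables do not carry over. Pictures are saved under pics/ and viewed, and the job is handed in when it is done.

Besides the shell and the picture viewer there is one more tool, called after "Request:" as name(argument=value, ...) on one line, values as JSON. arm_command: Moves the arm, as the interface text tells. Its arguments: {"type":"object","properties":{"steps":{"type":"array"},"claw":{"type":"number"},"newtons":{"type":"number"}},"required":["steps"]}

```bash
mkdir -p pics; ls; cat > h.py <<'E'
from workcell import arm
import numpy as np, cv2
from scipy.spatial.transform import Rotation as R
def cap(name,fn=None):
    c=arm.capture(name)
    if fn: cv2.imwrite('pics/'+fn,cv2.cvtColor(c['frame'],cv2.COLOR_RGB2BGR))
    return c
E
python3 - <<'E'
from h import *
o=arm.get_obs(); print(o)
for n in ['scene','top','wrist']:
    c=cap(n,n+'0.png'); print(n,c['camera_matrix'],c['eye'],c['attitude'])
E
```

```text
pics
{'time_s': 0.0, 'q': array([ 1.31908514,  0.32182197, -0.07010284,  1.4516461 ,  0.02263427,
        1.37079129, -0.05687475]), 'joint_velocities': array([ 5.09052877e-04,  4.52198490e-04, -7.05167155e-05,  3.64894292e-04,
       -2.11358816e-03, -1.33861637e-03,  1.46709462e-03]), 'joint_efforts': array([ 3.02935159e-04, -4.93578672e+01, -3.81958215e-01, -3.14336729e+01,
        1.32258120e-02,  1.15924436e-02,  1.97559132e-05]), 'tcp_pos': array([ 170.60929268, -626.80994134,  302.83869599]), 'orientation': array([-0.70073533, -0.09438105,  0.7009983 , -0.09307842]), 'force': array([ 0.37926147,  0.27392699, -0.21334939]), 'torque': array([-0.01524825,  0.00648214, -0.06325307]), 'gripper_width': 85.92956025689969}
scene [[476.40883072   0.         317.69048895]
 [  0.         476.40883072 244.60031203]
 [  0.           0.           1.        ]] [-161.11098057  495.57323163 1116.54242991] [-0.40416955  0.84479684 -0.31348783  0.15713258]
top [[443.68555773   0.         313.31204897]
 [  0.         443.68555773 242.81789594]
 [  0.           0.           1.        ]] [ 429.07219156  -68.99301538 1111.48063971] [ 0.70642791 -0.70546862  0.02856478 -0.04957515]
wrist [[371.64829954   0.         317.53187711]
 [  0.         371.64829954 237.33234686]
 [  0.           0.           1.        ]] [ 250.76097169 -605.39337778  372.80470441] [ 0.78408398 -0.59913048 -0.09938783  0.12797284]
```

View pics/top0.png

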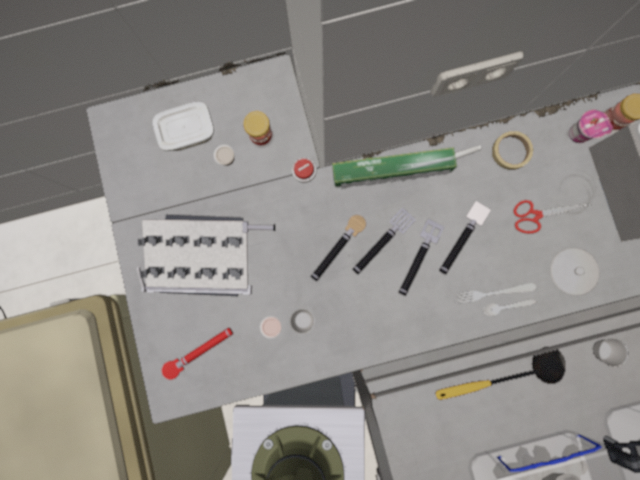

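View pics/scene0.png

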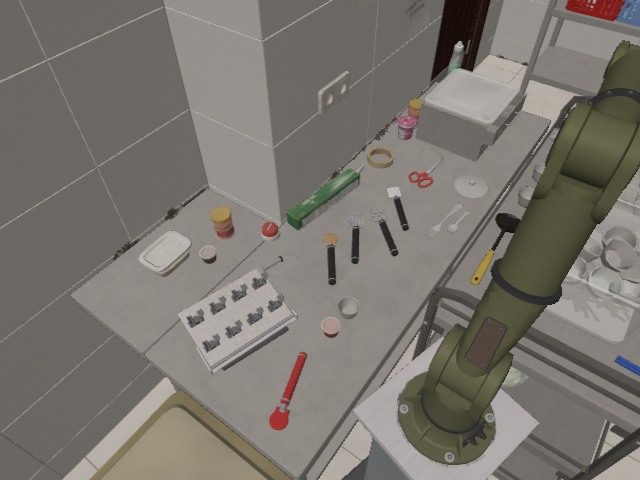

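View pics/wrist0.png

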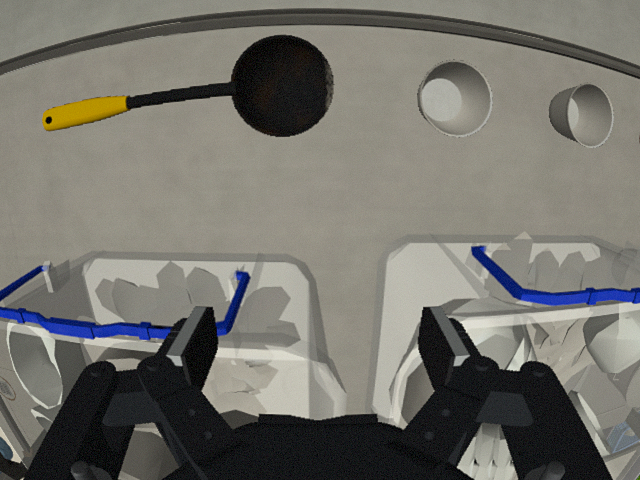

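All four utensils are visible in the top view: paddle (355,225), steel heads at (400,222) and (430,232), scraper (478,213). The lookalike is the red one at (170,370). The rack sits at (195,255) with its rod at (262,228). I'll check close crops next.

```bash
cat >> h.py <<'E'
def ray(c,u,v):
    K=c['camera_matrix']; Rm=R.from_quat(c['attitude']).as_matrix()
    d=np.array([(u-K[0,2])/K[0,0],(v-K[1,2])/K[1,1],1.0]); return np.array(c['eye']),Rm@d
def onplane(c,u,v,z):
    e,d=ray(c,u,v); return e+d*(z-e[2])/d[2]
def proj(c,p):
    K=c['camera_matrix']; Rm=R.from_quat(c['attitude']).as_matrix()
    q=Rm.T@(np.array(p,float)-c['eye']); return K[0,0]*q[0]/q[2]+K[0,2],K[1,1]*q[1]/q[2]+K[1,2]
def crop(c,fn,x0,x1,y0,y1,s=4):
    im=cv2.cvtColor(c['frame'],cv2.COLOR_RGB2BGR)[y0:y1,x0:x1]
    cv2.imwrite('pics/'+fn,cv2.resize(im,None,fx=s,fy=s,interpolation=cv2.INTER_CUBIC))
E
python3 - <<'E'
from h import *
c=cap('top'); crop(c,'tr.png',100,290,195,315,4); crop(c,'tu.png',300,500,190,305,4)
s=cap('scene'); crop(s,'sr.png',160,320,240,380,4)
# dark handles
im=c['frame'].astype(int); m=((im.max(2)<50)).astype(np.uint8)
m[:, :300]=0; m[:,500:]=0; m[:190]=0; m[310:]=0
n,l,st,ce=cv2.connectedComponentsWithStats(m)
for i in range(1,n):
    if st[i,4]<60: continue
    ys,xs=np.where(l==i); (cx,cy),(w,h),a=cv2.minAreaRect(np.c_[xs,ys].astype(np.float32))
    P=np.array([onplane(c,x,y,11)[:2] for x,y in zip(xs,ys)]); mu=P.mean(0); U,S,V=np.linalg.svd(P-mu); t=(P-mu)@V[0]
    print(st[i],mu,V[0],t.min(),t.max(), mu+V[0]*(t.min()+t.max())/2)
E
```

```text
[444 228  28  40 270] [ 539.42768006 -391.59293277] [-0.83867945  0.54462536] -55.88598176971906 55.276657621841146 [ 539.68319388 -391.75885947]
[357 233  35  36 266] [ 531.30079426 -186.88198858] [-0.73134183  0.68201109] -56.18784512542021 55.20859257666711 [ 531.65887843 -187.21591913]
[315 238  32  38 259] [517.1316292  -79.05648006] [-0.78980315  0.61336041] -56.13219718858452 55.4748220036013 [517.39122769 -79.25808402]
[403 247  24  43 269] [ 489.30619156 -285.17124861] [-0.89785677  0.44028766] -54.88009866093605 56.15592421638329 [ 488.73343725 -284.89038349]
```

View pics/tr.png

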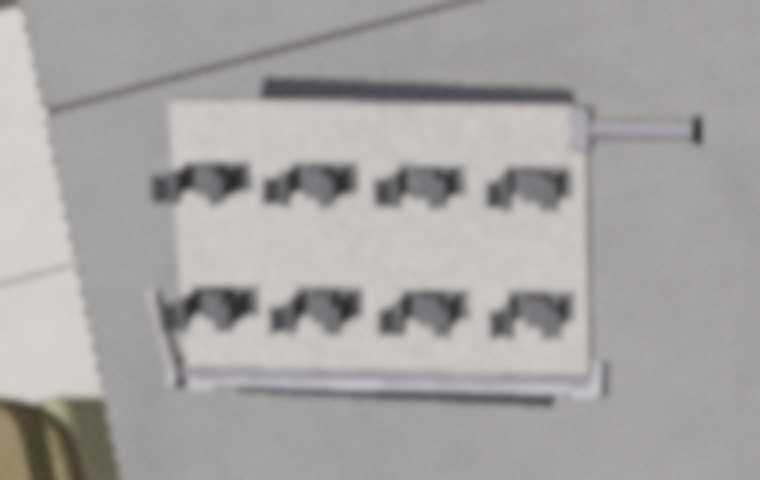

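View pics/tu.png

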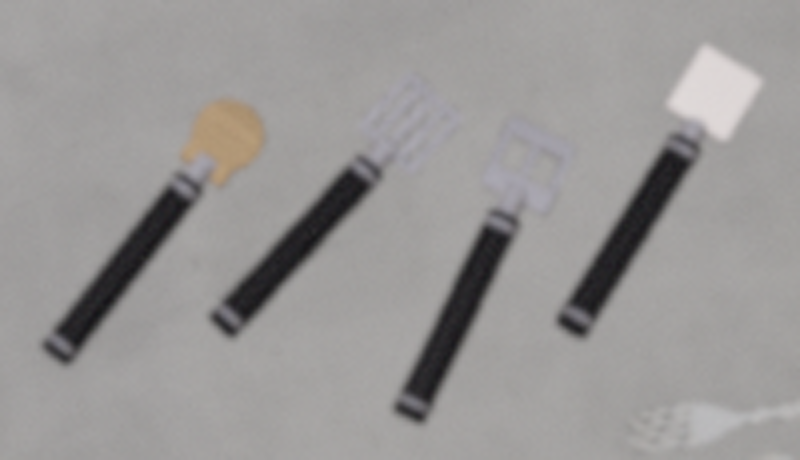

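View pics/sr.png

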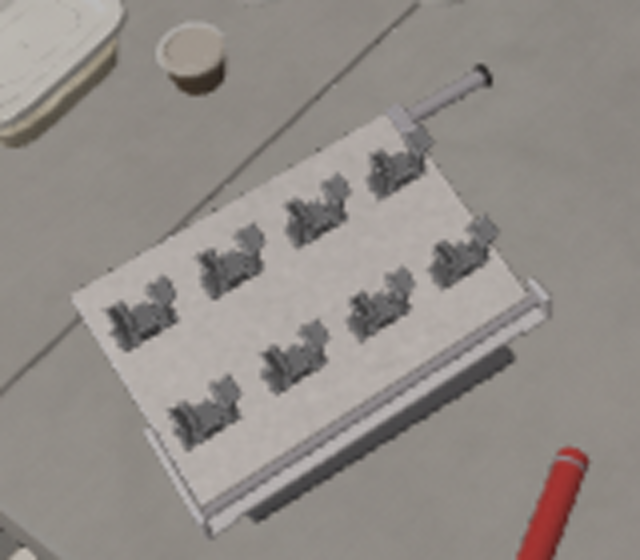

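```bash
cat >> h.py <<'E'
def tri(c1,p1,c2,p2):
    e1,d1=ray(c1,*p1);e2,d2=ray(c2,*p2); d1/=np.linalg.norm(d1);d2/=np.linalg.norm(d2)
    A=np.c_[d1,-d2]; t=np.linalg.lstsq(A,e2-e1,rcond=None)[0]
    a=e1+t[0]*d1;b=e2+t[1]*d2; return (a+b)/2,np.linalg.norm(a-b)
E
python3 - <<'E'
from h import *
c=cap('top'); s=cap('scene')
T=lambda x,y:(100+x/4-.4,195+y/4-.4)
S=lambda x,y:(160+x/4-.4,240+y/4-.4)
np.set_printoptions(precision=1,suppress=True)
for p in [(265,78),(572,90)]: print('far',onplane(c,*T(*p),12))
for p in [(240,390),(552,404)]: print('near',onplane(c,*T(*p),6))
for n,a,b in [('cap',(697,130),(485,75)),('FL',(168,100),(75,298)),('FR',(590,104),(395,108)),('NRbar',(604,395),(548,310)),('NLbar',(176,385),(210,530)),('ribtop',(153,290),(149,432)),('rodroot',(592,130),(418,115))]:
    print(n,tri(c,T(*a),s,S(*b)))
E
```

```text
far [624.6 338.5  12. ]
far [616.5 142.6  12. ]
near [427.8 348.6   6. ]
near [419.8 152.1   6. ]
cap (array([580.3,  54.4,  77.6]), np.float64(2.485624277892894))
FL (array([597.4, 369.2,  78.6]), np.float64(6.170621798885974))
FR (array([596.9, 119.1,  75.3]), np.float64(1.0036462981933958))
NRbar (array([425.4, 116.9,  22.7]), np.float64(0.12869125036592133))
NLbar (array([428.9, 377.8,  28.4]), np.float64(5.510363247011543))
ribtop (array([485.7, 377.8,  70.1]), np.float64(3.169626249433499))
rodroot (array([578.4, 114.4,  82.7]), np.float64(6.009057349449195))
```

```bash
cat >> h.py <<'E'
np.set_printoptions(precision=3,suppress=True)
def st():
    o=arm.get_obs(); M=R.from_quat(o['orientation']).as_matrix()
    print('t',round(o['time_s'],2),'tcp',o['tcp_pos'].round(1),'grasp',(o['tcp_pos']+arm.grasp_offset*M[:,0]).round(1),'F',o['force'].round(1),'w',round(o['gripper_width'],1))
    print('X',M[:,0],'yaw_y',np.degrees(np.arctan2(M[1,1],M[0,1])).round(2),'q',o['q'].round(2)); return o,M
def go(gx,gy,yawdeg,z=None):
    """needed: tool shift to grasp xy,z and twist so that tool y has yaw (mod 180)"""
    o,M=st(); g=o['tcp_pos']+arm.grasp_offset*M[:,0]
    d=np.array([gx,gy,g[2] if z is None else z])-g
    cur=np.degrees(np.arctan2(M[1,1],M[0,1])); tw=(cur-yawdeg+90)%180-90  # x down: +twist lowers yaw
    print('shift tool now',(M.T@d).round(1),'dist',np.linalg.norm(d).round(1),'twist',round(tw,2))
    a=np.radians(cur-tw); y=np.array([np.cos(a),np.sin(a),0]); x=np.array([0,0,-1]); z=np.cross(x,y)
    print('shift after twist',np.round([x@d,y@d,z@d],1))
E
python3 - <<'E'
from h import *
print(arm.grasp_offset); go(583,75,0)
E
```

```text
53.900000000000006
t 0.35 tcp [ 170.7 -627.1  303.7] grasp [ 170.7 -627.1  249.8] F [ 0.  -0.1  0.4] w 85.0
X [-0.  0. -1.] yaw_y -74.77 q [ 1.32  0.32 -0.07  1.45  0.02  1.37 -0.06]
shift tool now [   0.2 -569.1 -582.3] dist 814.2 twist -74.77
shift after twist [   0.   412.3 -702.1]
```

Request:
arm_command(steps=[[0,0,-0.04,-3.5],[0,0,-0.04,-3.5],[0,0,-0.04,-3.5],[0,0,-0.04,-3.5],[0,0,-0.04,-3.5]], claw=1)

```text
time_s: 0.77
tcp_pos: [356.8, -551.1, 303.9]
orientation: [0.678, 0.2, -0.678, 0.2]
force: [0.1, -0.4, -0.6]
gripper_width: 85.7
```

Request:
arm_command(steps=[[0,0,-0.04,-3.5],[0,0,-0.04,-3.5],[0,0,-0.04,-3.5],[0,0,-0.04,-3.5],[0,0,-0.04,-3.5]])

```text
time_s: 1.18
tcp_pos: [509.8, -423.2, 303.9]
orientation: [0.64, 0.301, -0.64, 0.301]
force: [-0.0, -0.7, -0.1]
gripper_width: 85.2
```

Request:
arm_command(steps=[[0,0,-0.04,-3.5],[0,0,-0.04,-3.5],[0,0,-0.04,-3.5],[0,0,-0.04,-3.5],[0,0,-0.04,-3.5]])

```text
time_s: 1.6
tcp_pos: [617.2, -255.4, 303.8]
orientation: [0.587, 0.395, -0.587, 0.395]
force: [0.1, 0.1, -0.2]
gripper_width: 85.1
```

```bash
python3 - <<'E'
from h import *
go(583,75,0)
E
```

```text
t 1.6 tcp [ 617.2 -255.4  303.8] grasp [ 617.2 -255.4  249.9] F [ 0.1  0.1 -0.2] w 85.1
X [ 0. -0. -1.] yaw_y -22.11 q [ 0.69  0.39 -0.46  1.39  0.17  1.4  -0.15]
shift tool now [  -0.1 -156.1 -293.2] dist 332.1 twist -22.11
shift after twist [   0.   -34.2 -330.4]
```

Request:
arm_command(steps=[[0,-0.015,-0.037,-4.4],[0,-0.015,-0.037,-4.4],[0,-0.01,-0.037,-4.4],[0,-0.005,-0.037,-4.4],[0,0,-0.037,-4.5]])

```text
time_s: 2.02
tcp_pos: [615.8, -62.7, 304.2]
orientation: [0.5, 0.5, -0.5, 0.5]
force: [0.8, 0.3, 0.6]
gripper_width: 85.0
```

```bash
python3 - <<'E'
from h import *
go(583,75,0)
E
```

```text
t 2.02 tcp [615.8 -62.7 304.2] grasp [615.8 -62.8 250.3] F [0.8 0.3 0.6] w 85.0
X [ 0.    -0.001 -1.   ] yaw_y 0.05 q [ 0.55  0.31 -0.6   1.52  0.18  1.37 -0.07]
shift tool now [  -0.1  -32.7 -137.8] dist 141.6 twist 0.05
shift after twist [   0.   -32.8 -137.8]
```

Request:
arm_command(steps=[[0,-0.008,-0.035,0],[0,-0.008,-0.035,0],[0,-0.008,-0.035,0],[0,-0.009,-0.033,0],[0,0,0,0]])

```text
time_s: 2.43
tcp_pos: [581.1, 83.2, 304.8]
orientation: [0.499, 0.503, -0.497, 0.501]
force: [-0.5, 2.2, 0.3]
gripper_width: 85.7
```

```bash
python3 - <<'E'
from h import *
st()
c=cap('top'); s=cap('scene'); w=cap('wrist','w1.png'); crop(c,'tr1.png',100,290,195,315,4);crop(s,'sr1.png',160,320,240,380,4)
E
```

```text
t 2.43 tcp [581.1  83.2 304.8] grasp [581.1  83.4 250.9] F [-0.5  2.2  0.3] w 85.7
X [ 0.     0.004 -1.   ] yaw_y 0.53 q [ 0.4   0.25 -0.69  1.59  0.16  1.36 -0.3 ]
```

View pics/w1.png

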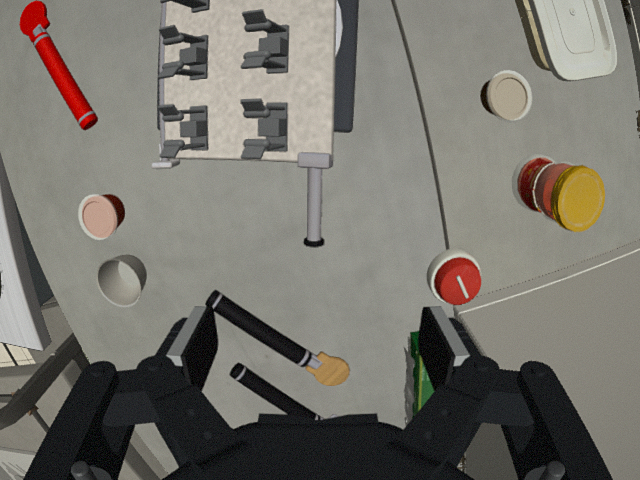

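```bash
cat >> h.py <<'E'
def wray(c,u,v):
    K=c['camera_matrix']; Rm=R.from_quat(c['attitude']).as_matrix()
    a=np.array([u-K[0,2],v-K[1,2]]); r=np.hypot(*a); th=r/K[0,0]
    d=np.r_[np.sin(th)*a/max(r,1e-9),np.cos(th)]; return np.array(c['eye']),Rm@d
def wplane(c,u,v,z):
    e,d=wray(c,u,v); return e+d*(z-e[2])/d[2]
E
python3 - <<'E'
from h import *
st(); w=cap('wrist'); print(w['eye'])
for p in [(314,170),(313,243)]:
  for z in (65,78): print(p,z,wplane(w,*p,z))
# foot dark edge far right corner, far edge
for p in [(350,131),(334,131)]: print(wplane(w,*p,12))
for p in [(336,166),(164,158)]: print(wplane(w,*p,75),wplane(w,*p,35))
# tilt: triangulate wrist vs top for cap
c=cap('top')
e1,d1=wray(w,313,243); 
e2,d2=ray(c,100+697/4-.4,195+130/4-.4)
t=np.linalg.lstsq(np.c_[d1,-d2],e2-e1,rcond=None)[0]; print(e1+t[0]*d1,e2+t[1]*d2)
E
```

```text
t 2.58 tcp [583.7  73.3 304. ] grasp [583.7  73.2 250.1] F [-0.1 -0.4  0.3] w 85.2
X [ 0.    -0.001 -1.   ] yaw_y -0.13 q [ 0.4   0.25 -0.68  1.59  0.16  1.36 -0.29]
[584.683 155.542 373.813]
(314, 170) 65 [581.594 110.67   65.   ]
(314, 170) 78 [581.724 112.559  78.   ]
(313, 243) 65 [580.374  46.055  65.   ]
(313, 243) 78 [580.556  50.664  78.   ]
[615.901 141.461  12.   ]
[600.458 141.308  12.   ]
[599.458 115.401  75.   ] [601.436 110.028  35.   ]
[454.155 126.17   75.   ] [436.682 122.238  35.   ]
[580.682  53.876  87.061] [579.854  54.158  86.973]
```

Request:
arm_command(steps=[[0.036,-0.003,-0.002,0],[0.036,0,-0.002,0],[0.036,0,0,0],[0.034,0,0,0],[0.03,0,0,0]])

```text
time_s: 3.1
tcp_pos: [580.4, 75.1, 129.4]
orientation: [-0.501, -0.499, 0.502, -0.498]
force: [0.1, -1.1, -0.3]
gripper_width: 85.2
```

Request:
arm_command(steps=[[0,0,0,0],[0,0,0,0],[0,0,0,0],[0,0,0,0],[0,0,0,0]], claw=0, newtons=40)

```text
time_s: 3.52
tcp_pos: [582.2, 77.5, 134.3]
orientation: [0.502, 0.498, -0.5, 0.5]
force: [-0.4, -0.3, -0.3]
gripper_width: 25.4
```

Request:
arm_command(steps=[[0,0,0,0],[0,0,0,0],[0,0,0,0],[0,0,0,0]])

```text
time_s: 3.85
tcp_pos: [581.6, 77.6, 133.0]
orientation: [0.501, 0.499, -0.5, 0.5]
force: [1.1, 0.2, 3.5]
gripper_width: 10.5
```

```bash
python3 - <<'E'
from h import *
st(); w=cap('wrist','w2.png')
E
```

```text
t 3.85 tcp [581.6  77.6 133. ] grasp [581.7  77.6  79.1] F [1.1 0.2 3.5] w 10.5
X [ 0.003  0.    -1.   ] yaw_y -0.18 q [ 0.36  0.4  -0.64  1.78  0.27  1.04 -0.39]
```

View pics/w2.png

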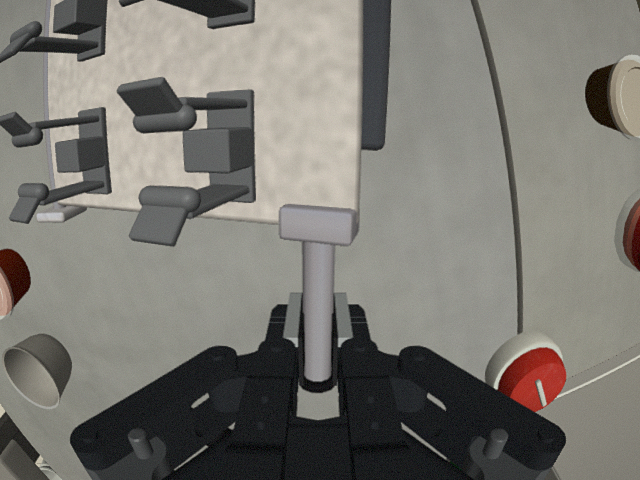

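Request:
arm_command(steps=[[0.01,0.001,0,0],[0.01,0.001,0,0],[0.01,0.001,0,0],[0.01,0,0,0],[0,0,0,0]])

```text
time_s: 4.32
tcp_pos: [585.7, 76.3, 91.5]
orientation: [0.502, 0.498, -0.5, 0.5]
force: [6.4, -1.3, -2.1]
gripper_width: 10.7
```

Request:
arm_command(steps=[[0.004,0,0,0],[0.004,0,0,0],[0,0,0,0],[0,0,0,0]])

```text
time_s: 4.65
tcp_pos: [586.3, 76.4, 86.2]
orientation: [0.502, 0.497, -0.5, 0.501]
force: [2.2, -2.9, 11.7]
gripper_width: 10.8
```

```bash
python3 - <<'E'
from h import *
st(); 
E
```

```text
t 4.65 tcp [586.3  76.4  86.2] grasp [586.6  76.4  32.3] F [ 2.2 -2.9 11.7] w 10.8
X [ 0.006 -0.001 -1.   ] yaw_y -0.24 q [ 0.33  0.47 -0.61  1.8   0.33  0.96 -0.42]
```

Request:
arm_command(steps=[[0.004,0,0,0],[0.003,0,0,0],[0,0,0,0],[0,0,0,0]])

```text
time_s: 4.98
tcp_pos: [590.6, 78.2, 85.3]
orientation: [0.504, 0.495, -0.497, 0.504]
force: [-0.6, -2.3, 38.6]
gripper_width: 10.7
```

```bash
python3 - <<'E'
from h import *
st(); c=cap('top'); s=cap('scene','s3.png'); w=cap('wrist','w3.png'); crop(c,'tr3.png',100,290,195,315,4);crop(s,'sr3.png',160,320,240,380,4)
E
```

```text
t 4.98 tcp [590.6  78.2  85.3] grasp [591.5  78.2  31.4] F [-0.6 -2.3 38.6] w 10.7
X [ 0.016 -0.001 -1.   ] yaw_y -0.13 q [ 0.33  0.47 -0.61  1.8   0.33  0.95 -0.43]
```

View pics/w3.png

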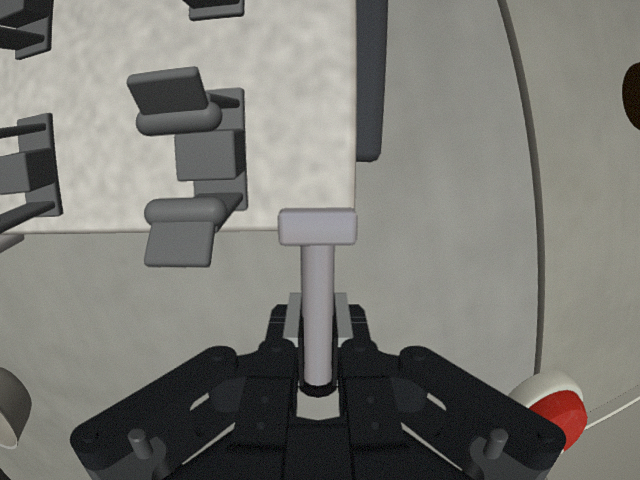

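View pics/sr3.png

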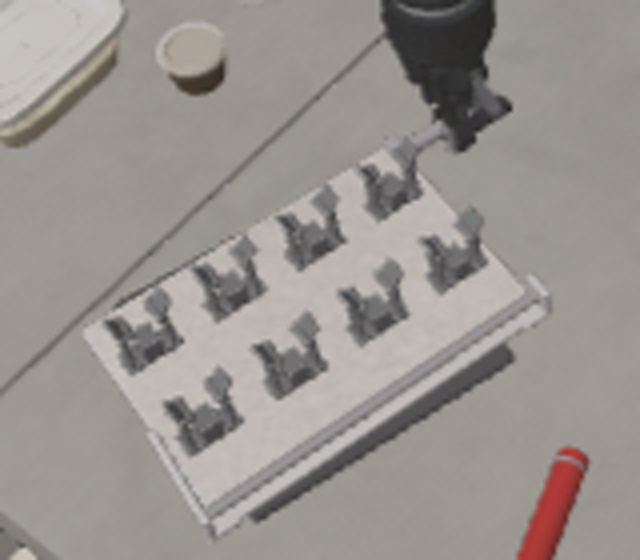

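View pics/tr3.png

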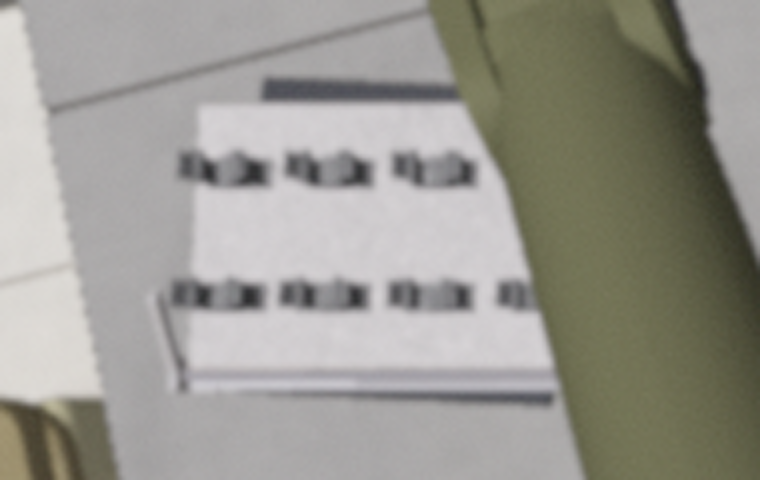

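Request:
arm_command(steps=[[-0.003,0,0,0],[-0.002,-0.003,0.001,0],[0,-0.003,0.001,0],[0,0,0,0],[0,0,0,0]])

```text
time_s: 5.55
tcp_pos: [582.6, 75.1, 86.1]
orientation: [0.504, 0.496, -0.498, 0.502]
force: [4.8, -2.3, 15.9]
gripper_width: 10.6
```

```bash
python3 - <<'E'
from h import *
st()
c=cap('top'); crop(c,'tr4.png',100,290,195,315,4)
E
```

```text
t 5.55 tcp [582.6  75.1  86.1] grasp [583.2  75.1  32.2] F [ 4.8 -2.3 15.9] w 10.6
X [ 0.012  0.    -1.   ] yaw_y -0.29 q [ 0.34  0.46 -0.61  1.82  0.32  0.95 -0.42]
```

View pics/tr4.png

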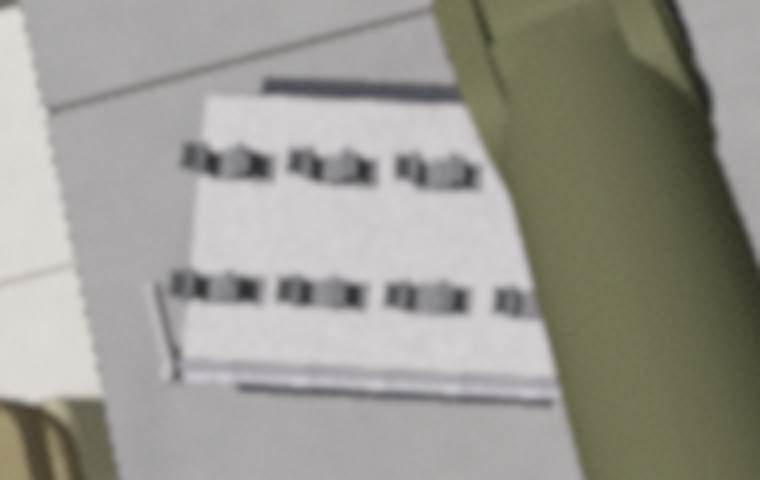

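Request:
arm_command(steps=[[-0.001,0,0,0],[0,0.002,0,0],[0,0,0,0],[0,0,0,0]])

```text
time_s: 5.93
tcp_pos: [583.0, 75.2, 86.1]
orientation: [0.503, 0.497, -0.499, 0.501]
force: [2.7, -1.1, 15.2]
gripper_width: 10.7
```

Request:
arm_command(steps=[[0,0,0,0],[0,0,0,0],[0,0,0,0],[0,0,0,0]], claw=0.6)

```text
time_s: 6.27
tcp_pos: [578.5, 75.6, 81.8]
orientation: [-0.5, -0.5, 0.501, -0.499]
force: [-0.1, 0.1, -0.4]
gripper_width: 51.1
```

Request:
arm_command(steps=[[-0.035,0,0,0],[-0.04,0,0,0],[-0.04,0,0,0],[-0.04,0,0.02,0],[0,0,0.04,0]])

```text
time_s: 6.68
tcp_pos: [582.5, 24.3, 243.4]
orientation: [0.502, 0.5, -0.494, 0.504]
force: [3.4, 0.6, 0.6]
gripper_width: 51.1
```

Request:
arm_command(steps=[[0,0,0.04,0],[0,0,0.04,0],[0,-0.01,0.04,0],[0,-0.01,0.04,0],[0,0,0,0]], claw=1)

```text
time_s: 7.1
tcp_pos: [555.8, -154.3, 233.7]
orientation: [-0.502, -0.496, 0.506, -0.496]
force: [-0.6, -0.7, 0.7]
gripper_width: 85.5
```

```bash
python3 - <<'E'
from h import *
st()
c=cap('top','t5.png'); crop(c,'tr5.png',100,290,195,315,4); w=cap('wrist','w5.png')
s=cap('scene'); crop(s,'sr5.png',160,320,240,380,4)
E
```

```text
t 7.1 tcp [ 555.8 -154.3  233.7] grasp [ 555.5 -154.6  179.8] F [-0.6 -0.7  0.7] w 85.5
X [-0.004 -0.005 -1.   ] yaw_y -0.94 q [ 0.7   0.26 -0.56  1.71  0.15  1.22  0.09]
```

View pics/tr5.png

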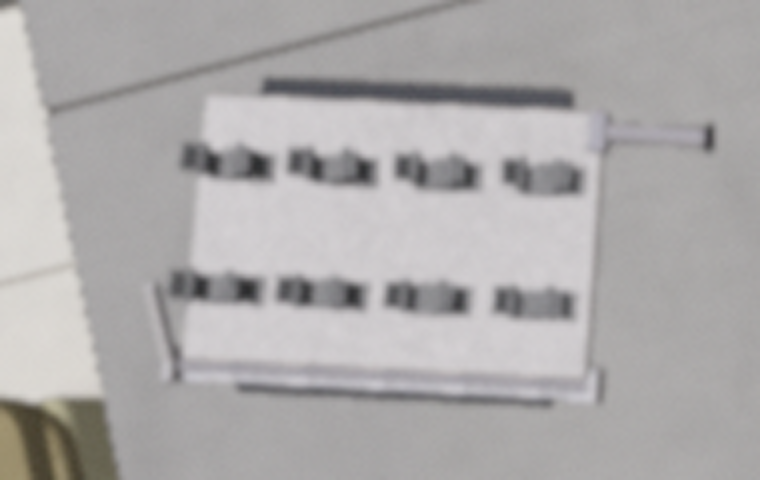

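View pics/w5.png

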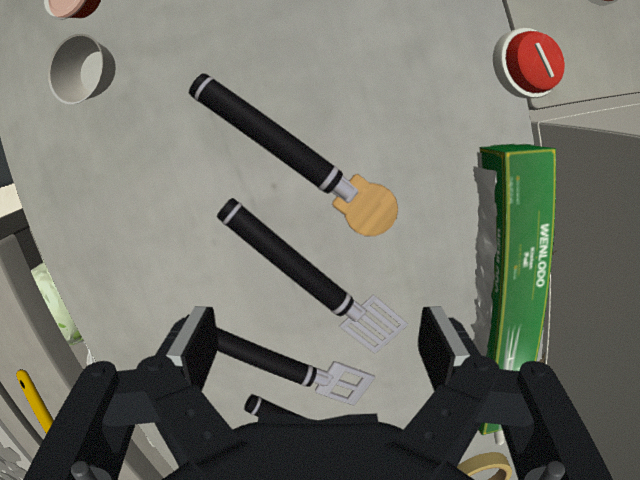

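View pics/sr5.png

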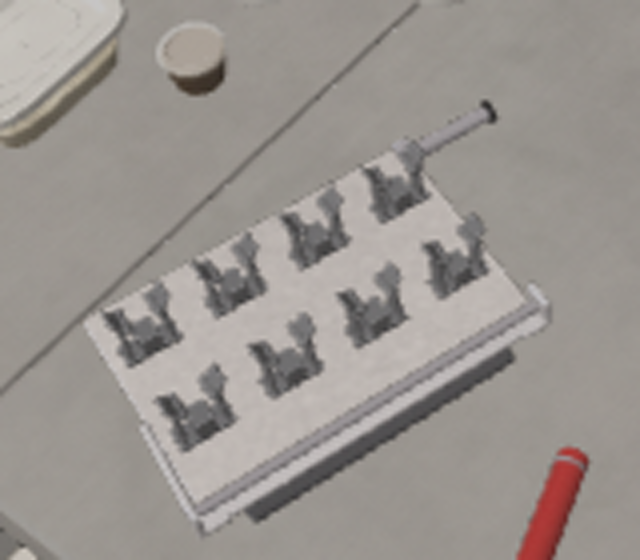

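```bash
python3 - <<'E'
from h import *
c=cap('top')
T=lambda x,y:(100+x/4-.4,195+y/4-.4)
near=[(535,304),(430,298),(325,294),(221,289)]; far=[(545,178),(441,172),(338,168),(235,162)]
N=np.array([onplane(c,*T(*p),54) for p in near]);F=np.array([onplane(c,*T(*p),54) for p in far])
print(N,F); m=(N+F)/2; print('slots',m); d=F-N; print(np.linalg.norm(d,axis=1),np.arctan2(d[:,1],d[:,0])); e=np.diff(m,axis=0);print(np.linalg.norm(e,axis=1),np.arctan2(-e[:,0],e[:,1]))
for p in [(207,95),(602,112),(585,372),(185,362)]: print('corner',onplane(c,*T(*p),35))
E
```

```text
[[479.586 154.081  54.   ]
 [483.084 217.541  54.   ]
 [485.395 281.228  54.   ]
 [488.318 344.59   54.   ]] [[555.571 149.759  54.   ]
 [559.259 213.094  54.   ]
 [561.741 276.045  54.   ]
 [565.458 339.3    54.   ]]
slots [[517.579 151.92   54.   ]
 [521.172 215.317  54.   ]
 [523.568 278.637  54.   ]
 [526.888 341.945  54.   ]]
[76.107 76.304 76.522 77.321] [-0.057 -0.058 -0.068 -0.068]
[63.499 63.365 63.395] [-0.057 -0.038 -0.052]
corner [609.875 365.979  35.   ]
corner [598.788 119.279  35.   ]
corner [439.334 126.64   35.   ]
corner [444.75  372.349  35.   ]
```

```bash
cat >> h.py <<'E'
def handles(c,wrist=False,mask=None,thr=55):
    im=c['frame'].astype(int); m=(im.max(2)<thr).astype(np.uint8)
    if mask: x0,x1,y0,y1=mask; k=np.zeros_like(m);k[y0:y1,x0:x1]=1; m*=k
    n,l,s,ce=cv2.connectedComponentsWithStats(m); f=wplane if wrist else onplane
    for i in range(1,n):
        if s[i,4]<100: continue
        ys,xs=np.where(l==i); P=np.array([f(c,x,y,11)[:2] for x,y in zip(xs,ys)])
        mu=P.mean(0);V=np.linalg.eigh(np.cov((P-mu).T))[1]; a=V[:,1]; a=a if a[0]>0 else -a; b=np.array([-a[1],a[0]])
        t=(P-mu)@a; w=(P-mu)@b; 
        mid=mu+a*(t.min()+t.max())/2+b*(w.min()+w.max())/2
        print('px',ce[i].round(),'mid',mid.round(1),'len',round(np.ptp(t),1),'wid',round(np.ptp(w),1),'yaw',round(np.degrees(np.arctan2(a[1],a[0])),1))
E
python3 - <<'E'
from h import *
w=cap('wrist'); st(); handles(w,True,(120,420,60,320))
E
```

```text
t 7.35 tcp [ 559.2 -141.1  234.9] grasp [ 559.2 -141.   181. ] F [ 0.  -0.   0.2] w 85.9
X [-0.     0.001 -1.   ] yaw_y -0.02 q [ 0.69  0.26 -0.57  1.71  0.15  1.22  0.09]
px [196.  93.] mid [462.7 -36.2] len 20.9 wid 7.4 yaw 49.4
px [263. 142.] mid [516. -78.] len 122.4 wid 21.2 yaw -37.9
px [331. 193.] mid [ 570.1 -120.2] len 20.4 wid 5.3 yaw 52.8
px [225. 218.] mid [ 481.7 -140.8] len 21.9 wid 7.2 yaw 46.8
px [283. 267.] mid [ 532.1 -187.3] len 122.2 wid 22.4 yaw -43.0
px [208. 314.] mid [ 457.  -235.1] len 18.6 wid 12.0 yaw 54.4
```

```bash
python3 - <<'E'
from h import *
go(522.3,-82.9,52.1,23)
E
```

```text
t 7.35 tcp [ 559.2 -141.1  234.9] grasp [ 559.2 -141.   181. ] F [ 0.  -0.   0.2] w 85.9
X [-0.     0.001 -1.   ] yaw_y -0.02 q [ 0.69  0.26 -0.57  1.71  0.15  1.22  0.09]
shift tool now [158.  -36.8 -58. ] dist 172.3 twist -52.12
shift after twist [158.   23.2 -64.8]
```

Request:
arm_command(steps=[[0.02,-0.0184,-0.029,0],[0.02,-0.0184,-0.029,0],[0,0,0,-6.5],[0,0,0,-6.5],[0,0,0,-6.5]], claw=0.6)

```text
time_s: 7.77
tcp_pos: [522.0, -82.0, 194.7]
orientation: [0.406, 0.579, -0.406, 0.579]
force: [-0.3, -0.6, -0.1]
gripper_width: 51.2
```

Request:
arm_command(steps=[[0.02,0,0,-6.5],[0.02,0,0,-6.5],[0.015,0,0,-6.5],[0,0,0,-6.5],[0,0,0,-6.6]])

```text
time_s: 8.18
tcp_pos: [521.8, -82.5, 138.9]
orientation: [0.228, 0.671, -0.227, 0.669]
force: [-0.3, -0.7, 0.0]
gripper_width: 51.3
```

Request:
arm_command(steps=[[0,0,0,0],[0,0,0,0]])

```text
time_s: 8.35
tcp_pos: [522.6, -83.4, 140.2]
orientation: [0.231, 0.668, -0.231, 0.668]
force: [-0.6, 0.0, 0.2]
gripper_width: 50.9
```

```bash
python3 - <<'E'
from h import *
go(522.3,-82.9,52.1,23)
w=cap('wrist','w6.png'); handles(w,True)
E
```

```text
t 8.35 tcp [522.6 -83.4 140.2] grasp [522.6 -83.4  86.3] F [-0.6  0.   0.2] w 50.9
X [ 0.     0.001 -1.   ] yaw_y 51.9 q [ 0.74  0.29 -0.7   1.91  0.21  1.02  0.84]
shift tool now [63.3  0.1 -0.6] dist 63.3 twist -0.2
shift after twist [63.3  0.2 -0.6]
px [ 5. 11.] mid [ 250.  -144.5] len 24.6 wid 18.4 yaw -50.1
px [637.  99.] mid [570.8 162.5] len 17.1 wid 8.6 yaw -15.1
px [316. 131.] mid [464.6 -37.9] len 20.7 wid 8.0 yaw 52.1
px [317. 241.] mid [519.6 -80.9] len 125.3 wid 21.3 yaw -37.9
px [567. 214.] mid [599.4  64.2] len 24.1 wid 11.3 yaw 14.7
px [200. 267.] mid [ 482.2 -141.5] len 22.9 wid 15.3 yaw 61.5
px [304. 413.] mid [ 664.9 -184. ] len 700.2 wid 313.7 yaw 48.8
px [ 56. 297.] mid [ 428.7 -255.1] len 31.1 wid 11.5 yaw 75.3
px [316. 353.] mid [ 572.5 -122.9] len 20.3 wid 8.6 yaw 48.8
px [ 55. 394.] mid [ 482.5 -355.6] len 39.5 wid 16.2 yaw 88.3
```

View pics/w6.png

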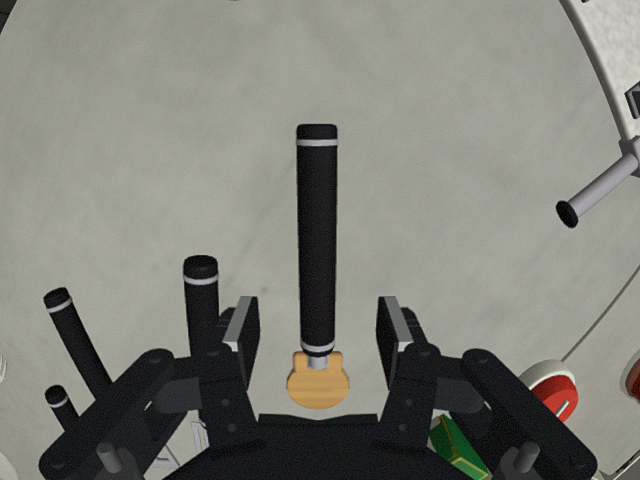

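Request:
arm_command(steps=[[0.035,0,0,0],[0.028,0,0,0],[0,0,0,0]])

```text
time_s: 8.65
tcp_pos: [519.0, -84.3, 72.9]
orientation: [0.231, 0.671, -0.231, 0.665]
force: [-1.4, -0.3, 0.4]
gripper_width: 50.7
```

Request:
arm_command(steps=[[0,0,0,0],[0,0,0,0],[0,0,0,0],[0,0,0,0],[0,0,0,0]], claw=0, newtons=100)

```text
time_s: 9.07
tcp_pos: [523.9, -84.9, 79.4]
orientation: [0.231, 0.667, -0.231, 0.67]
force: [-1.0, 1.3, 7.7]
gripper_width: 18.0
```

Request:
arm_command(steps=[[-0.035,0,0,0],[-0.035,0,0,0],[-0.035,0,0,0],[0,0,0,0]])

```text
time_s: 9.4
tcp_pos: [526.7, -85.1, 189.9]
orientation: [0.231, 0.664, -0.231, 0.673]
force: [2.1, 0.2, -0.1]
gripper_width: 18.3
```

```bash
python3 - <<'E'
from h import *
go(527.3+8,342.4,87,140)
w=cap('wrist','w7.png')
E
```

```text
t 9.4 tcp [526.7 -85.1 189.9] grasp [527.4 -85.4 136. ] F [ 2.1  0.2 -0.1] w 18.3
X [ 0.013 -0.004 -1.   ] yaw_y 51.93 q [ 0.77  0.22 -0.73  1.87  0.17  1.1   0.88]
shift tool now [  -5.7  341.6 -257.5] dist 427.9 twist -35.07
shift after twist [ -4.  427.6 -14.5]
```

View pics/w7.png

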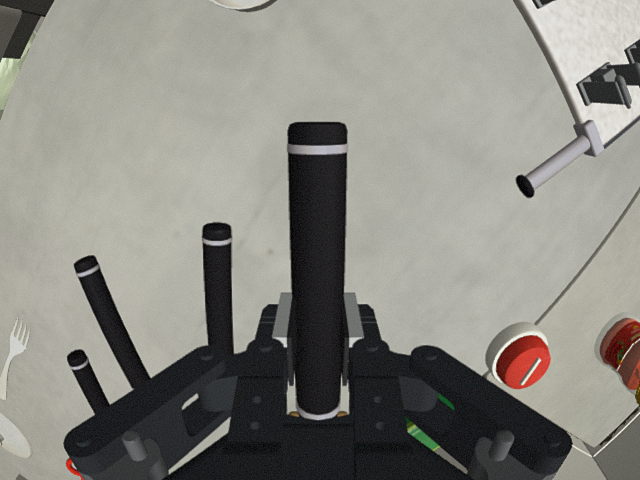

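Request:
arm_command(steps=[[-0.004,0,0,-7],[-0.004,0,0,-7],[-0.004,0,0,-7],[0,0,0,-7],[0,0,0,-7]])

```text
time_s: 9.87
tcp_pos: [522.1, -85.1, 193.9]
orientation: [0.017, 0.707, -0.017, 0.707]
force: [-0.5, -0.7, -0.9]
gripper_width: 18.3
```

Request:
arm_command(steps=[[0,0.03,0,0],[0,0.035,0,0],[0,0.035,0,0],[0,0.035,0,0],[0,0.035,0,0]])

```text
time_s: 10.28
tcp_pos: [531.0, 85.9, 193.7]
orientation: [0.019, 0.707, -0.02, 0.707]
force: [0.5, -1.3, -0.1]
gripper_width: 18.4
```

Request:
arm_command(steps=[[0,0.035,0,0],[0,0.035,0,0],[0,0.035,0,0],[0,0.035,0,0],[0,0.035,0,0]])

```text
time_s: 10.7
tcp_pos: [540.6, 260.7, 193.4]
orientation: [0.019, 0.707, -0.019, 0.707]
force: [1.0, -0.5, 0.8]
gripper_width: 18.0
```

```bash
python3 - <<'E'
from h import *
go(527.3+8,342.4,87,140)
E
```

```text
t 10.7 tcp [540.6 260.7 193.4] grasp [540.5 260.6 139.5] F [ 1.  -0.5  0.8] w 18.0
X [-0.001 -0.001 -1.   ] yaw_y 86.89 q [ 0.23  0.44 -0.9   1.69  0.36  1.19  0.75]
shift tool now [-0.6 81.4 -9.7] dist 81.9 twist -0.11
shift after twist [-0.5 81.4 -9.5]
```

Request:
arm_command(steps=[[0,0.03,-0.004,0],[0,0.03,-0.003,0],[0,0.02,-0.002,0],[0,0,0,0],[0,0,0,0]])

```text
time_s: 11.12
tcp_pos: [535.1, 341.1, 193.4]
orientation: [0.018, 0.707, -0.018, 0.706]
force: [1.2, -1.0, -0.3]
gripper_width: 17.9
```

```bash
python3 - <<'E'
from h import *
go(527.3+8,342.4,87,140)
w=cap('wrist','w8.png')
E
```

```text
t 11.12 tcp [535.1 341.1 193.4] grasp [535.  341.1 139.5] F [ 1.2 -1.  -0.3] w 17.9
X [-0.001 -0.    -1.   ] yaw_y 87.1 q [ 0.06  0.51 -0.89  1.6   0.41  1.23  0.62]
shift tool now [-0.5  1.3  0.2] dist 1.4 twist 0.1
shift after twist [-0.5  1.3  0.2]
```

View pics/w8.png

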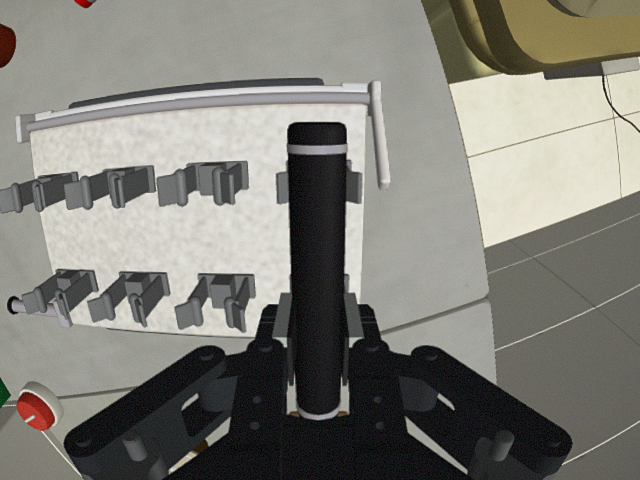

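Request:
arm_command(steps=[[0.015,0.001,0,0],[0.015,0,0,0],[0.012,0,0,0],[0,0,0,0],[0,0,0,0]])

```text
time_s: 11.58
tcp_pos: [535.8, 341.5, 151.3]
orientation: [0.019, 0.707, -0.018, 0.706]
force: [0.1, 4.2, 0.6]
gripper_width: 18.3
```

Request:
arm_command(steps=[[0.005,0,0,0],[0.005,0,0,0],[0,0,0,0],[0,0,0,0]])

```text
time_s: 11.92
tcp_pos: [536.9, 340.9, 142.9]
orientation: [0.019, 0.706, -0.019, 0.707]
force: [1.4, 1.9, 3.2]
gripper_width: 17.9
```

Request:
arm_command(steps=[[0.004,0,0,0],[0.004,0,0,0],[0,0,0,0],[0,0,0,0]])

```text
time_s: 12.25
tcp_pos: [536.3, 340.8, 133.4]
orientation: [0.019, 0.707, -0.019, 0.707]
force: [2.2, 3.6, -3.2]
gripper_width: 18.0
```

```bash
python3 - <<'E'
from h import *
go(527.3+8,342.4,87,75)
w=cap('wrist','w9.png')
E
```

```text
t 12.25 tcp [536.3 340.8 133.4] grasp [536.3 340.8  79.5] F [ 2.2  3.6 -3.2] w 18.0
X [-0.  0. -1.] yaw_y 86.91 q [ 0.04  0.57 -0.85  1.65  0.47  1.13  0.58]
shift tool now [ 4.5  1.5 -1.1] dist 4.9 twist -0.09
shift after twist [ 4.5  1.5 -1.1]
```

View pics/w9.png

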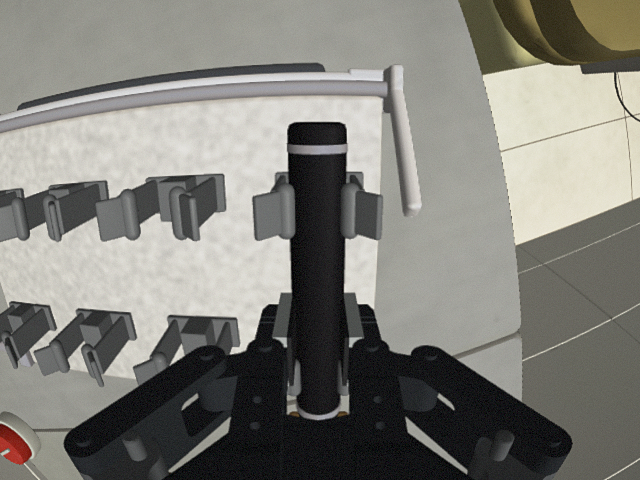

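Request:
arm_command(steps=[[0.004,0.001,0,0],[0.003,0,0,0],[0,0,0,0],[0,0,0,0]])

```text
time_s: 12.63
tcp_pos: [536.9, 341.4, 132.6]
orientation: [0.018, 0.706, -0.021, 0.708]
force: [-6.6, -7.8, 31.5]
gripper_width: 18.3
```

Request:
arm_command(steps=[[0.003,0,0,0],[0.002,0,0,0],[0,0,0,0],[0,0,0,0]])

```text
time_s: 12.97
tcp_pos: [537.9, 341.5, 132.2]
orientation: [0.018, 0.705, -0.022, 0.709]
force: [-13.8, -13.5, 54.3]
gripper_width: 18.2
```

```bash
python3 - <<'E'
from h import *
go(527.3+8,342.4,87,75)
w=cap('wrist','w10.png')
E
```

```text
t 12.97 tcp [537.9 341.5 132.2] grasp [538.2 341.2  78.3] F [-13.8 -13.5  54.3] w 18.2
X [ 0.005 -0.005 -1.   ] yaw_y 86.75 q [ 0.03  0.58 -0.85  1.65  0.48  1.13  0.57]
shift tool now [ 3.3  1.  -3. ] dist 4.6 twist -0.25
shift after twist [ 3.3  1.  -3. ]
```

View pics/w10.png

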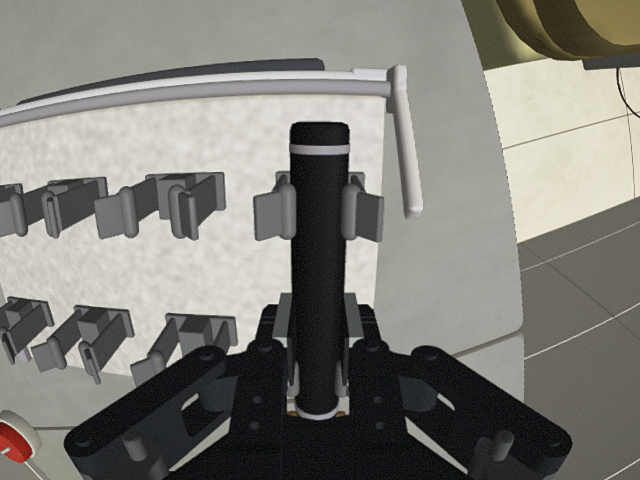

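Request:
arm_command(steps=[[-0.004,0,0,0],[-0.003,0,0,0],[0,0,0,0]])

```text
time_s: 13.27
tcp_pos: [537.8, 341.2, 132.9]
orientation: [0.019, 0.705, -0.02, 0.708]
force: [-1.4, -3.9, 19.0]
gripper_width: 18.3
```

Request:
arm_command(steps=[[0,0,0,0],[0,0,0,0],[0,0,0,0],[0,0,0,0]], claw=0.42)

```text
time_s: 13.6
tcp_pos: [535.7, 341.1, 128.2]
orientation: [0.018, 0.707, -0.02, 0.706]
force: [0.6, 0.4, -0.1]
gripper_width: 35.9
```

Request:
arm_command(steps=[[-0.02,0,0,0],[-0.03,0,0,0],[-0.04,0,0,0],[-0.03,0,0,0],[0,0,0,0]])

```text
time_s: 14.02
tcp_pos: [537.9, 344.1, 255.7]
orientation: [0.021, 0.704, -0.017, 0.71]
force: [0.6, 1.3, -0.1]
gripper_width: 35.7
```

```bash
python3 - <<'E'
from h import *
st()
w=cap('wrist','w11.png'); s=cap('scene'); crop(s,'sr11.png',140,320,230,380,4)
E
```

```text
t 14.02 tcp [537.9 344.1 255.7] grasp [538.3 344.3 201.8] F [ 0.6  1.3 -0.1] w 35.7
X [ 0.008  0.005 -1.   ] yaw_y 86.94 q [ 0.08  0.46 -0.91  1.53  0.38  1.32  0.64]
```

View pics/w11.png

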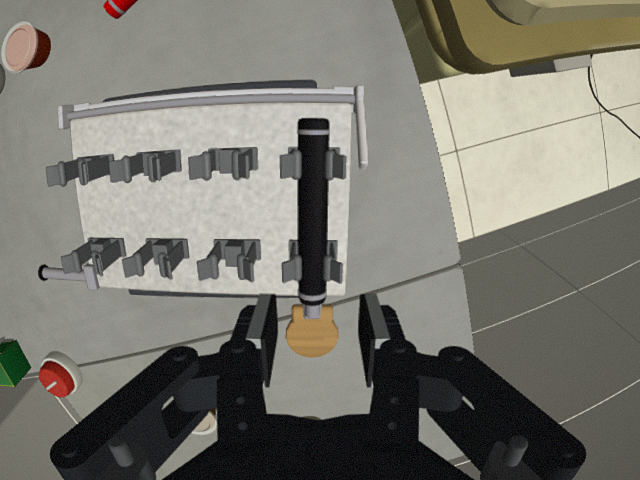

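View pics/sr11.png

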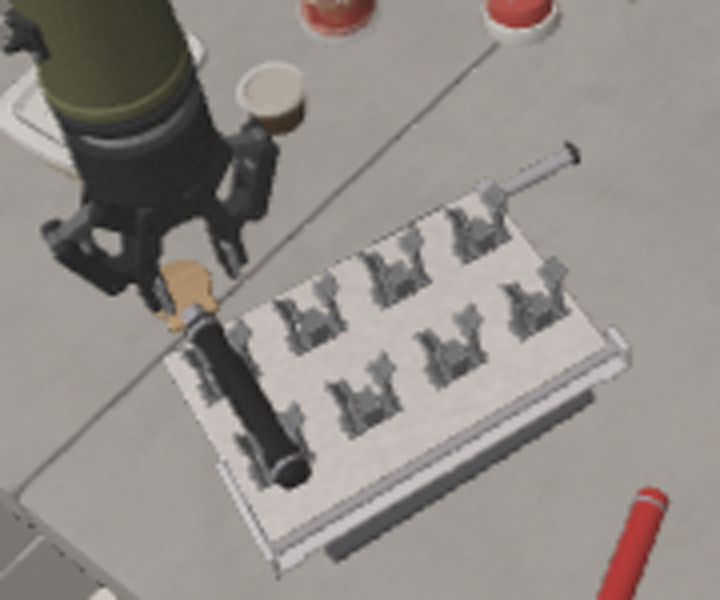

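```bash
python3 - <<'E'
from h import *
st(); w=cap('wrist'); crop(w,'c12.png',230,400,100,320,3); 
im=w['frame'].astype(int).max(2)
for v in (130,170,205,220,255,285):
    xs=[x for x in range(270,360) if im[v,x]<60]; 
    if not xs: continue
    a,b=min(xs),max(xs)+1
    e,d1=wray(w,a-.5,v);_,d2=wray(w,b-.5,v); d1/=np.linalg.norm(d1);d2/=np.linalg.norm(d2); ang=np.arccos(d1@d2); m=(d1+d2); m/=np.linalg.norm(m)
    dist=11/np.sin(ang/2); print(v,a,b,'axis',(e+m*dist).round(1), 'at z65',wplane(w,(a+b)/2-.5,v,65).round(1))
E
```

```text
t 14.12 tcp [536.5 342.1 250. ] grasp [536.5 342.1 196.1] F [-0.1 -0.7 -2. ] w 36.0
X [ 0.001  0.    -1.   ] yaw_y 86.93 q [ 0.08  0.47 -0.91  1.54  0.38  1.32  0.64]
130 302 334 axis [464.7 346.2  60.8] at z65 [464.6 346.2  65. ]
170 305 346 axis [484.2 349.1 121.3] at z65 [492.5 349.8  65. ]
205 302 332 axis [519.6 342.5  54.6] at z65 [517.  342.6  65. ]
220 302 332 axis [530.1 341.9  57.6] at z65 [528. 342.  65.]
255 295 338 axis [524.4 342.1 142.6] at z65 [554.7 340.2  65. ]
285 304 340 axis [555.1 343.7 115.1] at z65 [579.5 343.   65. ]
```

View pics/c12.png

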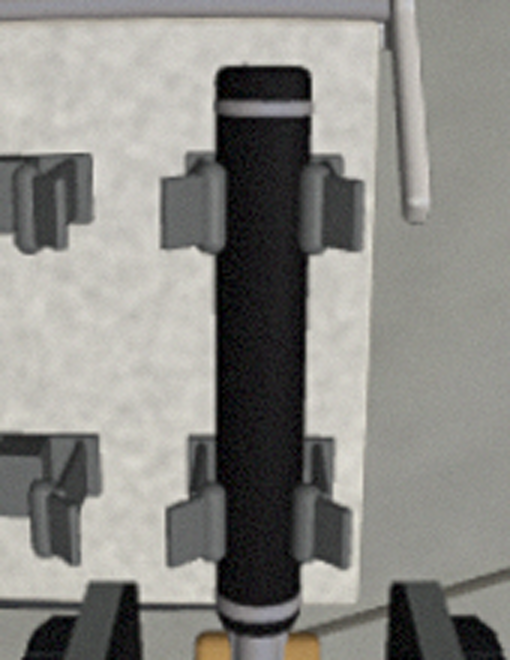

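Request:
arm_command(steps=[[0,-0.035,0,0],[0,-0.04,0,0],[0,-0.04,0,0],[0,-0.04,0,0],[0,-0.04,0,0]], claw=0.6)

```text
time_s: 14.58
tcp_pos: [524.4, 144.7, 246.8]
orientation: [0.019, 0.708, -0.019, 0.705]
force: [1.6, -1.0, -0.6]
gripper_width: 51.3
```

Request:
arm_command(steps=[[0,-0.04,0,0],[0,-0.04,0,0],[0,-0.04,0,0],[0,-0.04,0,0],[0,-0.04,0,0]])

```text
time_s: 15.0
tcp_pos: [513.4, -54.9, 247.3]
orientation: [0.019, 0.708, -0.019, 0.706]
force: [1.1, 0.4, 0.8]
gripper_width: 51.2
```

```bash
python3 - <<'E'
from h import *
go(538,-192.7,47,100)
E
```

```text
t 15.0 tcp [513.4 -54.9 247.3] grasp [513.2 -54.9 193.4] F [1.1 0.4 0.8] w 51.2
X [-0.003  0.    -1.   ] yaw_y 86.89 q [ 0.83  0.14 -0.82  1.83  0.11  1.22  1.49]
shift tool now [  93.3 -136.3   32.5] dist 168.3 twist 39.89
shift after twist [ 93.4 -83.9 112.1]
```

Request:
arm_command(steps=[[0,-0.034,0.008,0],[0,-0.034,0.008,0],[0,-0.034,0.008,0],[0,-0.034,0.008,0],[0.02,0,0,6.6]])

```text
time_s: 15.42
tcp_pos: [540.2, -200.0, 229.5]
orientation: [0.062, 0.703, -0.065, 0.705]
force: [0.0, -0.8, -0.9]
gripper_width: 51.1
```

Request:
arm_command(steps=[[0.03,0,0,6.6],[0.03,0,0,6.6],[0.01,0,0,6.6],[0,0,0,6.6],[0,0,0,6.8]])

```text
time_s: 15.83
tcp_pos: [537.5, -189.7, 155.3]
orientation: [0.26, 0.66, -0.26, 0.655]
force: [-0.2, -0.1, 0.2]
gripper_width: 51.4
```

Request:
arm_command(steps=[[0,0,0,0]])

```text
time_s: 15.92
tcp_pos: [538.2, -189.8, 156.6]
orientation: [0.259, 0.66, -0.259, 0.656]
force: [-0.0, 0.7, -0.0]
gripper_width: 51.4
```

```bash
python3 - <<'E'
from h import *
w=cap('wrist','w13.png'); handles(w,True,(230,400,60,380))
go(538,-192.7,47,23)
E
```

```text
px [313. 130.] mid [ 482.2 -140.7] len 20.7 wid 7.6 yaw 47.4
px [313. 234.] mid [ 532.9 -188. ] len 123.9 wid 21.5 yaw -42.8
px [246. 345.] mid [ 553.1 -273.7] len 76.3 wid 18.7 yaw -59.1
px [387. 342.] mid [ 621.5 -199.8] len 74.4 wid 14.8 yaw -30.2
px [314. 338.] mid [ 582.8 -234.5] len 19.3 wid 7.3 yaw 46.0
t 15.97 tcp [ 538.6 -189.8  157.2] grasp [ 538.4 -189.8  103.3] F [-0.1 -0.8 -0. ] w 51.2
X [-0.004  0.001 -1.   ] yaw_y 47.26 q [ 0.81  0.33 -0.6   1.8   0.21  1.08  0.95]
shift tool now [80.3 -2.3  2. ] dist 80.3 twist 0.26
shift after twist [80.3 -2.4  1.7]
```

View pics/w13.png

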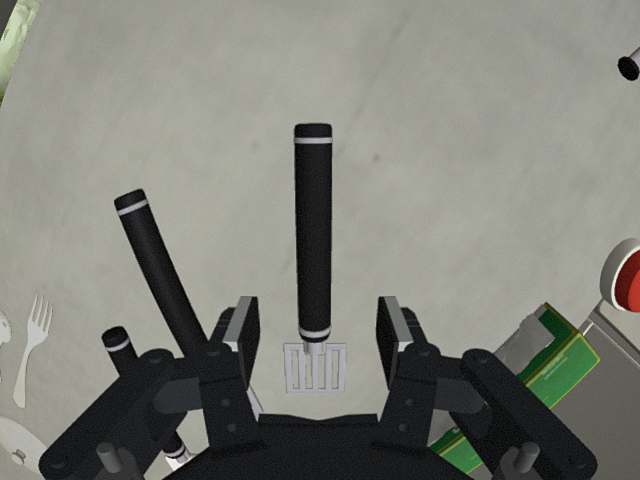

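Request:
arm_command(steps=[[0.035,-0.0024,0.0017,0.2],[0.035,0,0,0],[0.01,0,0,0],[0,0,0,0]])

```text
time_s: 16.3
tcp_pos: [536.6, -192.2, 75.6]
orientation: [0.259, 0.661, -0.259, 0.655]
force: [-0.1, 0.2, 0.8]
gripper_width: 51.5
```

Request:
arm_command(steps=[[0,0,0,0],[0,0,0,0],[0,0,0,0],[0,0,0,0],[0,0,0,0]], claw=0, newtons=100)

```text
time_s: 16.72
tcp_pos: [540.9, -193.3, 81.7]
orientation: [0.259, 0.656, -0.26, 0.659]
force: [-1.2, 1.2, 5.9]
gripper_width: 17.7
```

Request:
arm_command(steps=[[-0.035,0,0,0],[-0.04,0,0,0],[-0.04,0,0,0],[0,0,0,-6.6],[0,0,0,-6.6]])

```text
time_s: 17.13
tcp_pos: [541.6, -193.5, 198.8]
orientation: [0.179, 0.681, -0.181, 0.687]
force: [-0.7, -0.0, -1.2]
gripper_width: 17.7
```

Request:
arm_command(steps=[[0,0,0,-6.6],[0,0,0,-6.6],[0,0,0,-6.6],[0,0,0,-6.8],[0,0,0,0]])

```text
time_s: 17.55
tcp_pos: [539.7, -193.1, 195.1]
orientation: [0.019, 0.706, -0.019, 0.707]
force: [-0.2, 0.0, -0.2]
gripper_width: 17.6
```

```bash
python3 - <<'E'
from h import *
go(524+8,278.5,87,140); cap('wrist','w14.png')
E
```

```text
t 17.55 tcp [ 539.7 -193.1  195.1] grasp [ 539.8 -193.2  141.2] F [-0.2  0.  -0.2] w 17.6
X [ 0.001 -0.001 -1.   ] yaw_y 86.91 q [ 0.91  0.32 -0.72  1.76  0.23  1.15  1.64]
shift tool now [  0.7 470.6 -33.2] dist 471.7 twist -0.09
shift after twist [  1.2 470.6 -32.4]
```

View pics/w14.png

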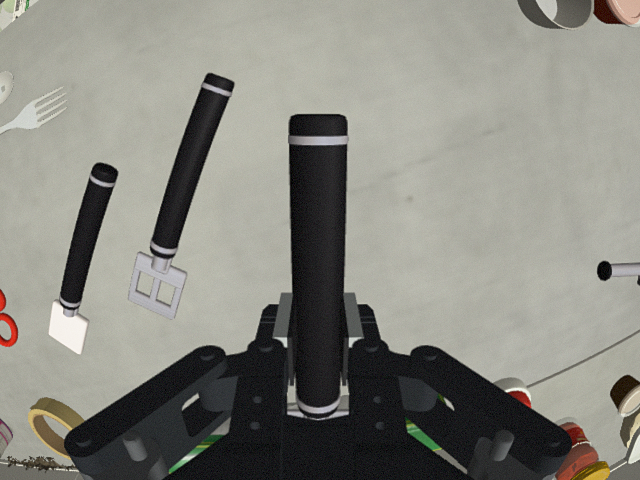

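Request:
arm_command(steps=[[0,0.03,-0.003,0],[0,0.04,-0.003,0],[0,0.04,-0.003,0],[0,0.04,-0.003,0],[0,0.04,-0.003,0]])

```text
time_s: 18.02
tcp_pos: [535.1, -0.8, 194.8]
orientation: [0.021, 0.706, -0.022, 0.707]
force: [1.3, 0.2, -0.5]
gripper_width: 17.6
```

Request:
arm_command(steps=[[0,0.04,-0.003,0],[0,0.04,-0.003,0],[0,0.04,-0.003,0],[0,0.04,-0.003,0],[0,0.04,-0.003,0]])

```text
time_s: 18.43
tcp_pos: [531.6, 199.8, 194.8]
orientation: [0.021, 0.706, -0.022, 0.707]
force: [0.4, -0.5, -0.7]
gripper_width: 17.7
```

Request:
arm_command(steps=[[0,0.04,-0.001,0],[0,0.035,-0.001,0],[0,0.005,0,0],[0,0,0,0],[0,0,0,0]])

```text
time_s: 18.85
tcp_pos: [534.3, 277.8, 194.1]
orientation: [0.02, 0.707, -0.021, 0.707]
force: [1.3, -0.6, -0.0]
gripper_width: 17.7
```

```bash
python3 - <<'E'
from h import *
go(524+8,278.5,87,97); cap('wrist','w15.png')
E
```

```text
t 18.85 tcp [534.3 277.8 194.1] grasp [534.3 277.7 140.2] F [ 1.3 -0.6 -0. ] w 17.7
X [ 0.    -0.001 -1.   ] yaw_y 86.66 q [ 0.19  0.44 -0.88  1.68  0.36  1.19  0.72]
shift tool now [43.2  0.7 -2.4] dist 43.3 twist -0.34
shift after twist [43.2  0.7 -2.4]
```

View pics/w15.png

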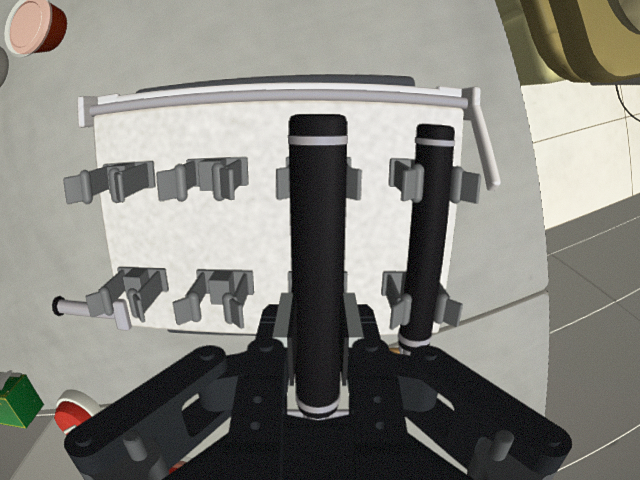

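Request:
arm_command(steps=[[0.02,0.001,-0.002,0],[0.02,0,0,0],[0.01,0,0,0],[0.005,0,0,0],[0,0,0,0]])

```text
time_s: 19.32
tcp_pos: [532.7, 277.1, 137.6]
orientation: [0.021, 0.707, -0.022, 0.706]
force: [3.9, 1.0, -10.6]
gripper_width: 17.8
```

Request:
arm_command(steps=[[0.004,0,0,0],[0.004,0,0,0],[0,0,0,0],[0,0,0,0]])

```text
time_s: 19.65
tcp_pos: [532.8, 278.2, 135.2]
orientation: [0.019, 0.706, -0.022, 0.707]
force: [-6.4, -6.3, 21.7]
gripper_width: 18.0
```

Request:
arm_command(steps=[[0.003,0,0,0],[0.002,0,0,0],[0,0,0,0],[0,0,0,0]])

```text
time_s: 19.98
tcp_pos: [532.8, 278.6, 134.7]
orientation: [0.018, 0.706, -0.023, 0.708]
force: [-16.9, -12.7, 50.1]
gripper_width: 17.8
```

```bash
python3 - <<'E'
from h import *
go(524+8,278.5,87,97); cap('wrist','w16.png')
E
```

```text
t 19.98 tcp [532.8 278.6 134.7] grasp [533.  278.2  80.8] F [-16.9 -12.7  50.1] w 17.8
X [ 0.002 -0.007 -1.   ] yaw_y 86.66 q [ 0.15  0.5  -0.85  1.74  0.42  1.1   0.68]
shift tool now [-16.2   0.1  -0.9] dist 16.2 twist -0.34
shift after twist [-16.2   0.2  -1. ]
```

View pics/w16.png

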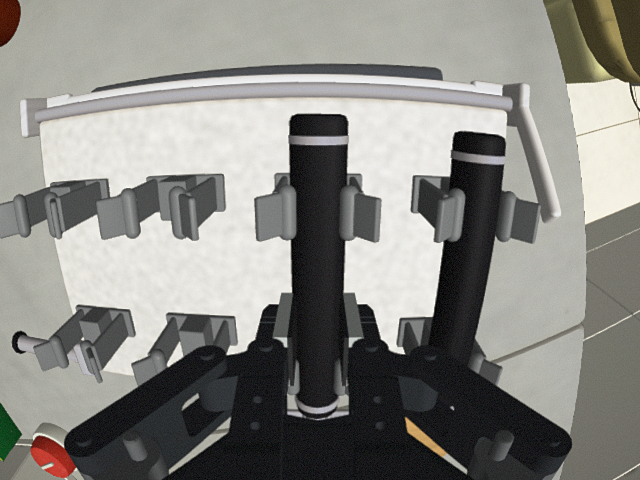

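Request:
arm_command(steps=[[-0.004,0,0,0],[-0.003,0,0,0],[0,0,0,0]])

```text
time_s: 20.28
tcp_pos: [532.7, 278.1, 135.4]
orientation: [0.02, 0.706, -0.022, 0.707]
force: [-3.7, -4.6, 14.2]
gripper_width: 18.0
```

Request:
arm_command(steps=[[0,0,0,0],[0,0,0,0],[0,0,0,0],[0,0,0,0]], claw=0.4)

```text
time_s: 20.62
tcp_pos: [532.3, 279.3, 132.9]
orientation: [0.02, 0.707, -0.02, 0.707]
force: [-0.1, 0.2, -0.5]
gripper_width: 34.4
```

Request:
arm_command(steps=[[-0.02,0,0,0],[-0.03,0,0,0],[-0.04,0,0,0],[-0.03,0,0,0],[0,0,0,0]])

```text
time_s: 21.03
tcp_pos: [534.5, 281.7, 259.9]
orientation: [0.022, 0.703, -0.018, 0.71]
force: [-0.0, 1.6, 0.8]
gripper_width: 34.1
```

```bash
python3 - <<'E'
from h import *
st()
w=cap('wrist'); crop(w,'c17.png',230,450,100,330,3)
E
```

```text
t 21.03 tcp [534.5 281.7 259.9] grasp [535.  281.9 206. ] F [-0.   1.6  0.8] w 34.1
X [ 0.01   0.005 -1.   ] yaw_y 86.76 q [ 0.21  0.38 -0.92  1.61  0.31  1.3   0.76]
```

View pics/c17.png

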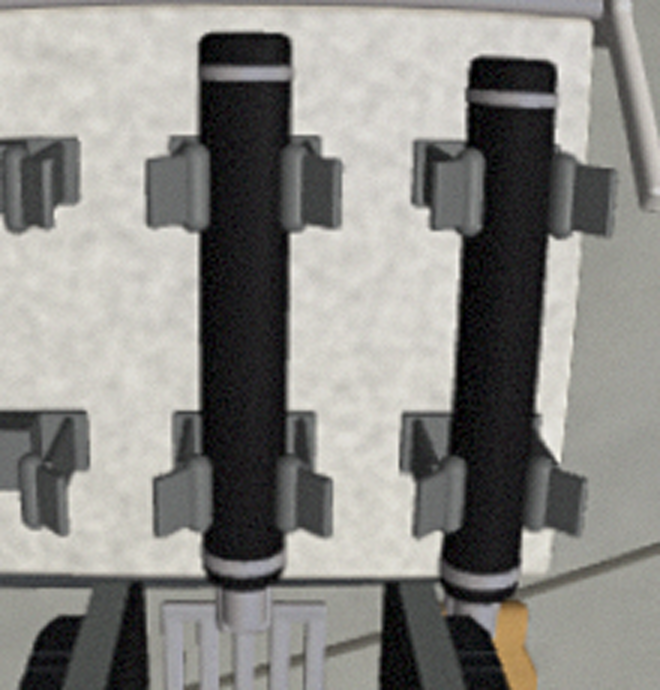

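Request:
arm_command(steps=[[0,-0.035,0,0],[0,-0.04,0,0],[0,-0.04,0,0],[0,-0.04,0,0],[0,-0.04,0,0]], claw=0.6)

```text
time_s: 21.5
tcp_pos: [520.2, 82.6, 251.8]
orientation: [0.02, 0.707, -0.02, 0.706]
force: [0.5, 0.4, -0.2]
gripper_width: 51.2
```

Request:
arm_command(steps=[[0,-0.04,0,0],[0,-0.04,0,0],[0,-0.04,0,0],[0,-0.04,0,0],[0,-0.04,0,0]])

```text
time_s: 21.92
tcp_pos: [508.7, -117.1, 252.0]
orientation: [0.02, 0.707, -0.02, 0.706]
force: [0.3, -0.0, -0.7]
gripper_width: 50.9
```

Request:
arm_command(steps=[[0,-0.04,0,0],[0,-0.04,0,0],[0,-0.035,0,6],[0,-0.03,0,6],[0,0,0,6]])

```text
time_s: 22.33
tcp_pos: [495.2, -268.0, 251.0]
orientation: [0.135, 0.695, -0.137, 0.693]
force: [-1.1, -0.8, 0.5]
gripper_width: 51.5
```

```bash
python3 - <<'E'
from h import *
w=cap('wrist','w18.png'); handles(w,True,(100,450,0,380))
go(496,-288.5,63.9,100)
E
```

```text
px [303. 135.] mid [ 428.4 -254.3] len 20.7 wid 8.0 yaw 64.7
px [297. 210.] mid [ 489.9 -285.2] len 122.7 wid 21.2 yaw -26.7
px [223. 236.] mid [ 482.3 -354.9] len 20.7 wid 13.4 yaw 63.5
px [208. 338.] mid [ 587.2 -439.8] len 240.9 wid 119.5 yaw -63.7
px [408. 350.] mid [ 664.8 -241.5] len 140.6 wid 68.9 yaw 16.3
t 22.38 tcp [ 496.3 -264.1  251.1] grasp [ 496.1 -264.1  197.2] F [-0.4  1.7 -0.8] w 51.3
X [-0.003  0.001 -1.   ] yaw_y 67.75 q [ 0.98  0.22 -0.61  1.72  0.13  1.24  1.52]
shift tool now [ 97.2 -22.6   9.4] dist 100.2 twist 3.85
shift after twist [ 97.2 -22.   10.6]
```

View pics/w18.png

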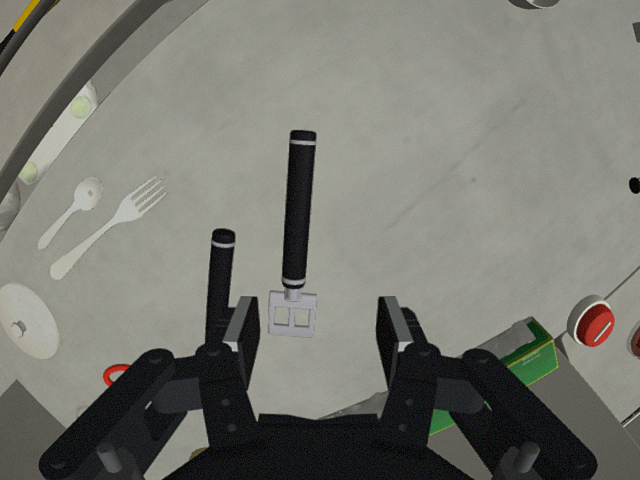

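Request:
arm_command(steps=[[0.02,-0.0226,0.01,4.1],[0.04,0,0,0],[0.035,0,0,0],[0,0,0,0],[0,0,0,0]])

```text
time_s: 22.8
tcp_pos: [498.5, -282.4, 156.1]
orientation: [0.155, 0.692, -0.153, 0.688]
force: [-0.3, -0.3, 0.9]
gripper_width: 51.1
```

```bash
python3 - <<'E'
from h import *
go(496.7,-288.6,63.6,25)
E
```

```text
t 22.8 tcp [ 498.5 -282.4  156.1] grasp [ 498.2 -282.1  102.2] F [-0.3 -0.3  0.9] w 51.1
X [-0.004  0.004 -1.   ] yaw_y 64.82 q [ 0.96  0.34 -0.58  1.79  0.2   1.08  1.44]
shift tool now [77.2 -6.6  1.8] dist 77.5 twist 1.22
shift after twist [77.2 -6.5  1.5]
```

Request:
arm_command(steps=[[0.035,-0.0065,0.0015,1.2],[0.035,0,0,0],[0.007,0,0,0],[0,0,0,0]])

```text
time_s: 23.13
tcp_pos: [497.8, -289.8, 80.8]
orientation: [0.162, 0.689, -0.161, 0.687]
force: [0.2, -0.5, -0.7]
gripper_width: 50.9
```

Request:
arm_command(steps=[[0,0,0,0],[0,0,0,0],[0,0,0,0],[0,0,0,0],[0,0,0,0]], claw=0, newtons=100)

```text
time_s: 23.55
tcp_pos: [500.1, -291.4, 84.9]
orientation: [0.162, 0.687, -0.163, 0.69]
force: [-1.4, 2.0, 8.0]
gripper_width: 16.6
```

```bash
python3 - <<'E'
from h import *
st()
E
```

```text
t 23.55 tcp [ 500.1 -291.4   84.9] grasp [ 500.3 -291.5   31. ] F [-1.4  2.   8. ] w 16.6
X [ 0.004 -0.003 -1.   ] yaw_y 63.46 q [ 0.94  0.43 -0.54  1.84  0.27  0.94  1.38]
```

Request:
arm_command(steps=[[-0.035,0,0,0],[-0.04,0,0,0],[-0.04,0,0,0],[0,0.02,0,-6],[0,0.03,0,-6]])

```text
time_s: 23.97
tcp_pos: [518.9, -249.0, 201.4]
orientation: [0.088, 0.699, -0.093, 0.704]
force: [0.8, 0.4, -1.6]
gripper_width: 16.2
```

Request:
arm_command(steps=[[0,0.03,0,-6],[0,0.035,0,-5.4],[0,0.035,0,0],[0,0.035,0,0],[0,0.035,0,0]])

```text
time_s: 24.38
tcp_pos: [536.6, -74.6, 198.0]
orientation: [0.019, 0.706, -0.02, 0.708]
force: [0.6, -0.4, -1.8]
gripper_width: 16.9
```

```bash
python3 - <<'E'
from h import *
go(520.7+8,214.7,87,140); cap('wrist','w19.png')
E
```

```text
t 24.38 tcp [536.6 -74.6 198. ] grasp [536.7 -74.7 144.1] F [ 0.6 -0.4 -1.8] w 16.9
X [ 0.003 -0.001 -1.   ] yaw_y 86.84 q [ 0.77  0.25 -0.76  1.83  0.19  1.13  1.46]
shift tool now [  3.6 288.5 -24. ] dist 289.5 twist -0.16
shift after twist [  4.1 288.6 -23.2]
```

View pics/w19.png

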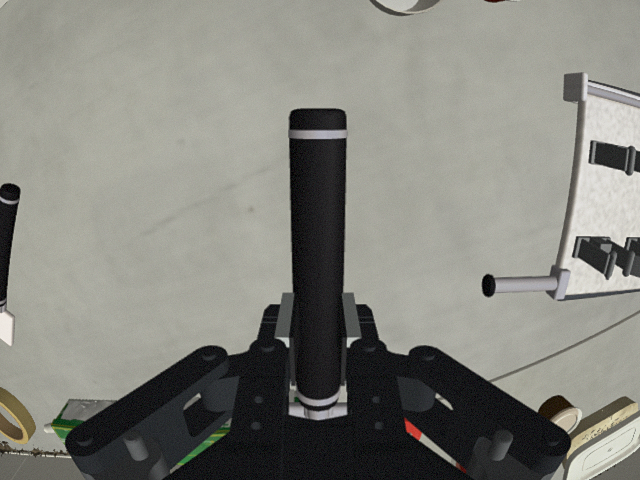

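Request:
arm_command(steps=[[0,0.035,-0.003,0],[0,0.04,-0.003,0],[0,0.04,-0.003,0],[0,0.04,-0.003,0],[0,0.04,-0.003,0]])

```text
time_s: 24.85
tcp_pos: [532.2, 120.9, 198.0]
orientation: [0.019, 0.706, -0.02, 0.708]
force: [1.6, -0.2, -0.4]
gripper_width: 17.1
```

Request:
arm_command(steps=[[0,0.04,-0.003,0],[0,0.035,-0.003,0],[0,0.015,0,0],[0,0,0,0],[0,0,0,0]])

```text
time_s: 25.27
tcp_pos: [531.0, 210.5, 197.4]
orientation: [0.019, 0.706, -0.019, 0.707]
force: [-0.5, -1.1, -1.8]
gripper_width: 16.9
```

```bash
python3 - <<'E'
from h import *
go(520.7+10,214.7,87,140); cap('wrist','w20.png')
E
```

```text
t 25.27 tcp [531.  210.5 197.4] grasp [531.1 210.5 143.5] F [-0.5 -1.1 -1.8] w 16.9
X [ 0.002 -0.    -1.   ] yaw_y 86.99 q [ 0.32  0.35 -0.88  1.76  0.29  1.17  0.87]
shift tool now [ 3.5  4.2 -0.7] dist 5.5 twist -0.01
shift after twist [ 3.5  4.2 -0.7]
```

View pics/w20.png

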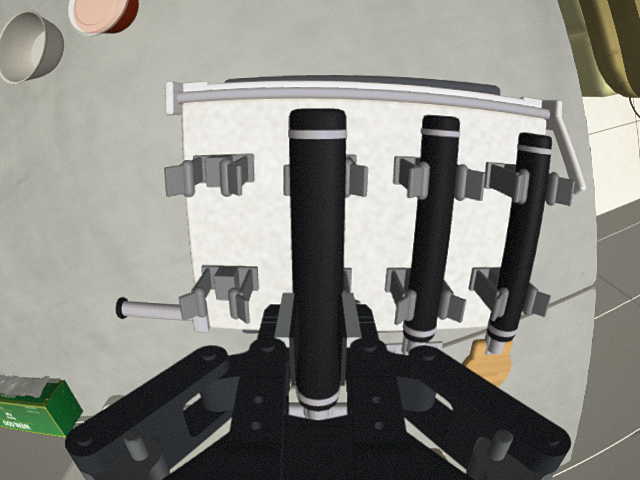

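Request:
arm_command(steps=[[0.02,0.0042,0,0],[0.02,0,0,0],[0.008,0,0,0],[0,0,0,0],[0,0,0,0]])

```text
time_s: 25.73
tcp_pos: [531.5, 212.5, 148.0]
orientation: [0.02, 0.707, -0.02, 0.707]
force: [1.2, 3.1, -4.2]
gripper_width: 16.4
```

```bash
python3 - <<'E'
from h import *
go(520.7+10,214.7,87,84)
E
```

```text
t 25.73 tcp [531.5 212.5 148. ] grasp [531.5 212.6  94.1] F [ 1.2  3.1 -4.2] w 16.4
X [-0.  0. -1.] yaw_y 86.72 q [ 0.28  0.41 -0.85  1.8   0.35  1.09  0.82]
shift tool now [10.1  2.1 -0.9] dist 10.4 twist -0.28
shift after twist [10.1  2.1 -0.9]
```

Request:
arm_command(steps=[[0.005,0,0,0],[0.003,0,0,0],[0,0,0,0],[0,0,0,0]])

```text
time_s: 26.07
tcp_pos: [531.4, 212.9, 139.7]
orientation: [0.02, 0.707, -0.02, 0.707]
force: [2.8, 1.4, -6.1]
gripper_width: 17.0
```

Request:
arm_command(steps=[[0.004,0,0,0],[0.002,0,0,0],[0,0,0,0],[0,0,0,0]])

```text
time_s: 26.4
tcp_pos: [531.7, 213.5, 138.3]
orientation: [0.018, 0.706, -0.021, 0.707]
force: [-7.8, -4.4, 25.2]
gripper_width: 16.3
```

```bash
python3 - <<'E'
from h import *
go(520.7+10,214.7,87,84); cap('wrist','w21.png')
E
```

```text
t 26.4 tcp [531.7 213.5 138.3] grasp [531.7 213.4  84.4] F [-7.8 -4.4 25.2] w 16.3
X [ 0.001 -0.003 -1.   ] yaw_y 86.81 q [ 0.27  0.43 -0.84  1.81  0.36  1.07  0.81]
shift tool now [ 0.4  1.3 -1.1] dist 1.7 twist -0.19
shift after twist [ 0.4  1.3 -1.1]
```

View pics/w21.png

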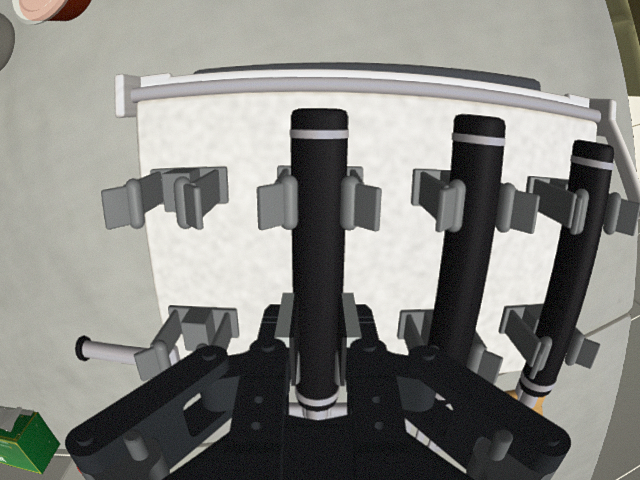

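Grasp at 84.4 with the stop felt, as predicted. I'll press a little more to match the others, then release.

Request:
arm_command(steps=[[0.004,0,0,0],[0,0,0,0],[0,0,0,0]])

```text
time_s: 26.7
tcp_pos: [532.0, 214.0, 137.9]
orientation: [0.017, 0.706, -0.021, 0.708]
force: [-14.9, -9.6, 48.9]
gripper_width: 16.5
```

Request:
arm_command(steps=[[-0.004,0,0,0],[-0.003,0,0,0],[0,0,0,0]])

```text
time_s: 26.95
tcp_pos: [531.8, 213.4, 138.6]
orientation: [0.019, 0.706, -0.02, 0.708]
force: [-1.9, -1.5, 9.5]
gripper_width: 16.3
```

Request:
arm_command(steps=[[0,0,0,0],[0,0,0,0],[0,0,0,0],[0,0,0,0]], claw=0.4)

```text
time_s: 27.28
tcp_pos: [530.9, 213.3, 136.5]
orientation: [0.019, 0.707, -0.02, 0.706]
force: [-0.3, -0.0, -0.5]
gripper_width: 34.0
```

Request:
arm_command(steps=[[-0.02,0,0,0],[-0.03,0,0,0],[-0.04,0,0,0],[-0.03,0,0,0],[0,0,0,0]])

```text
time_s: 27.7
tcp_pos: [533.6, 215.5, 263.5]
orientation: [0.021, 0.703, -0.018, 0.71]
force: [1.2, 0.2, 0.6]
gripper_width: 34.2
```

```bash
python3 - <<'E'
from h import *
st()
w=cap('wrist'); crop(w,'c22.png',230,490,100,330,3)
E
```

```text
t 27.7 tcp [533.6 215.5 263.5] grasp [534.1 215.7 209.6] F [1.2 0.2 0.6] w 34.2
X [ 0.01   0.003 -1.   ] yaw_y 86.85 q [ 0.34  0.29 -0.91  1.68  0.24  1.28  0.9 ]
```

View pics/c22.png

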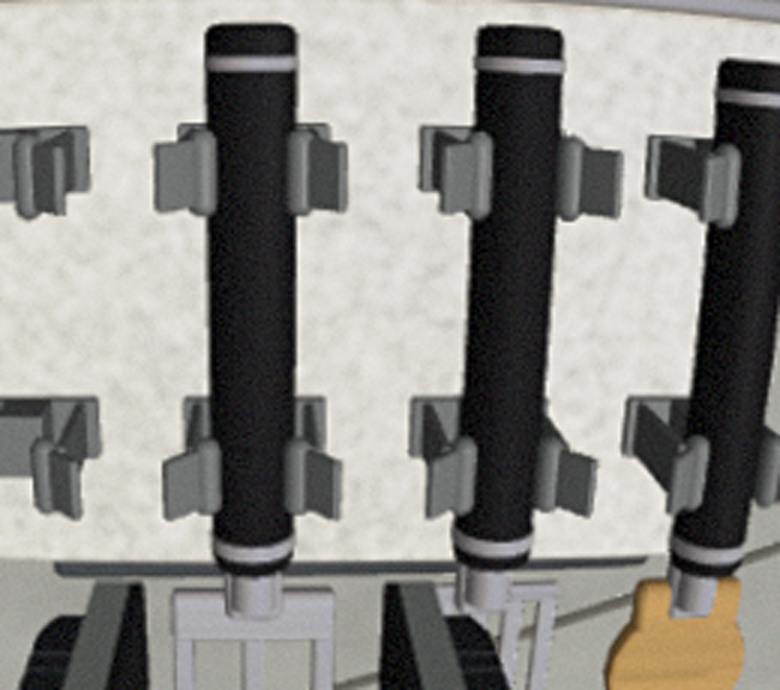

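Request:
arm_command(steps=[[0,-0.035,0,0],[0,-0.04,0,0],[0,-0.04,0,0],[0,-0.04,0,0],[0,-0.04,0,0]], claw=0.6)

```text
time_s: 28.17
tcp_pos: [519.2, 16.9, 255.7]
orientation: [0.019, 0.708, -0.02, 0.706]
force: [0.2, -0.4, -0.4]
gripper_width: 51.1
```

Request:
arm_command(steps=[[0,-0.04,0,0],[0,-0.04,0.002,0],[0,-0.04,0.002,0],[0,-0.04,0.005,0],[0,-0.04,0.005,0]])

```text
time_s: 28.58
tcp_pos: [522.2, -183.6, 255.8]
orientation: [0.02, 0.708, -0.02, 0.706]
force: [0.9, -0.1, 0.5]
gripper_width: 51.6
```

Request:
arm_command(steps=[[0,-0.04,0.006,0],[0,-0.04,0.006,0],[0,-0.035,0.006,6],[0,-0.03,0.006,6],[0,-0.02,0,6]])

```text
time_s: 29.0
tcp_pos: [529.8, -351.3, 254.6]
orientation: [0.133, 0.695, -0.133, 0.694]
force: [0.1, 0.0, 0.9]
gripper_width: 51.4
```

```bash
python3 - <<'E'
from h import *
w=cap('wrist','w23.png'); handles(w,True,(100,450,0,380))
go(546.4,-396,57,100)
E
```

```text
px [293. 163.] mid [ 482.  -354.2] len 21.1 wid 9.5 yaw 57.8
px [280. 234.] mid [ 540.  -391.7] len 123.0 wid 21.3 yaw -32.8
px [205. 355.] mid [ 634.7 -545.2] len 222.3 wid 88.5 yaw -86.8
px [408. 350.] mid [ 702.6 -322.7] len 142.6 wid 69.7 yaw 16.9
t 29.05 tcp [ 527.5 -355.3  254.4] grasp [ 527.3 -355.4  200.5] F [-1.6 -3.4  0.4] w 51.0
X [-0.004 -0.002 -1.   ] yaw_y 67.78 q [ 0.97  0.37 -0.53  1.54  0.19  1.29  1.6 ]
shift tool now [100.4 -30.1  33.4] dist 110.0 twist 10.78
shift after twist [100.5 -23.6  38.2]
```

View pics/w23.png

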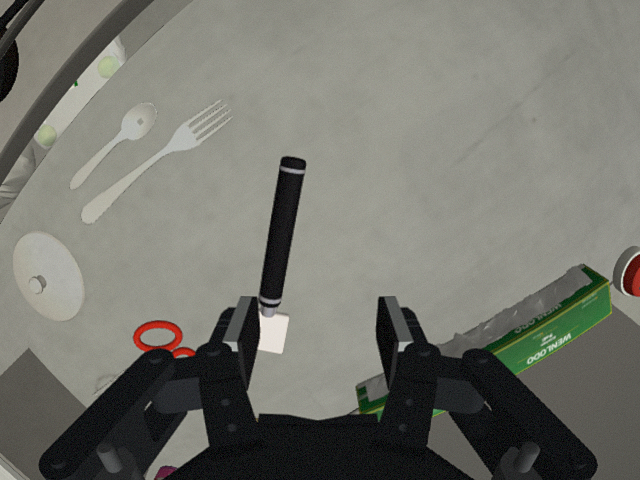

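Request:
arm_command(steps=[[0,-0.015,0.017,0],[0,-0.015,0.016,0],[0.03,0,0,5.4],[0.03,0,0,5.4],[0.02,0,0,0]])

```text
time_s: 29.47
tcp_pos: [549.2, -386.4, 172.5]
orientation: [0.197, 0.681, -0.195, 0.678]
force: [-0.7, 0.5, 0.4]
gripper_width: 50.9
```

Request:
arm_command(steps=[[0,0,0,0],[0,0,0,0]])

```text
time_s: 29.63
tcp_pos: [549.8, -386.3, 174.9]
orientation: [0.195, 0.681, -0.194, 0.678]
force: [0.7, -0.0, 0.6]
gripper_width: 51.4
```

```bash
python3 - <<'E'
from h import *
w=cap('wrist','w24.png'); handles(w,True,(230,400,0,380))
go(546.7,-396,57.2,22)
E
```

```text
px [303. 129.] mid [ 481.9 -354.1] len 21.2 wid 7.6 yaw 57.7
px [302. 226.] mid [ 540.5 -391.9] len 124.5 wid 21.4 yaw -32.7
px [246. 345.] mid [ 589.2 -475.8] len 82.7 wid 20.5 yaw -47.9
px [387. 342.] mid [ 646.6 -383. ] len 80.8 wid 16.1 yaw -19.1
px [302. 324.] mid [ 597.3 -428.2] len 19.8 wid 7.0 yaw 58.2
t 29.68 tcp [ 550.8 -386.8  177. ] grasp [ 550.8 -386.8  123.1] F [ 0.6 -0.5  0.4] w 51.1
X [-0.001  0.001 -1.   ] yaw_y 58.09 q [ 0.93  0.5  -0.48  1.52  0.24  1.18  1.43]
shift tool now [101.1 -10.    1.5] dist 101.6 twist 0.89
shift after twist [101.1 -10.    1.5]
```

View pics/w24.png

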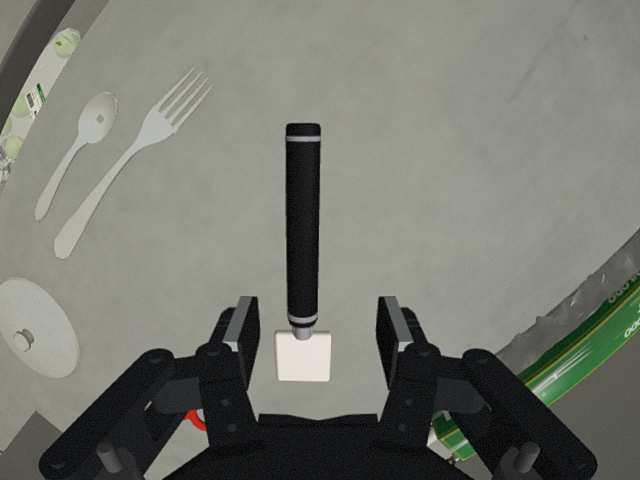

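Request:
arm_command(steps=[[0.033,-0.01,0,0.9],[0.035,0,0,0],[0.032,0,0,0],[0,0,0,0]])

```text
time_s: 30.02
tcp_pos: [542.5, -394.2, 72.2]
orientation: [0.201, 0.681, -0.199, 0.675]
force: [-2.3, 0.7, -0.9]
gripper_width: 51.2
```

Request:
arm_command(steps=[[0,0,0,0],[0,0,0,0],[0,0,0,0],[0,0,0,0],[0,0,0,0]], claw=0, newtons=100)

```text
time_s: 30.43
tcp_pos: [547.6, -396.6, 81.3]
orientation: [0.199, 0.676, -0.201, 0.68]
force: [-0.1, 1.5, 7.1]
gripper_width: 18.0
```

```bash
python3 - <<'E'
from h import *
st()
E
```

```text
t 30.43 tcp [ 547.6 -396.6   81.3] grasp [ 547.9 -396.8   27.4] F [-0.1  1.5  7.1] w 18.0
X [ 0.005 -0.004 -1.   ] yaw_y 57.14 q [ 0.92  0.59 -0.44  1.59  0.29  1.02  1.39]
```

Request:
arm_command(steps=[[-0.035,0,0,0],[-0.04,0,0,0],[-0.04,0,0,0],[0,0.02,0,-6],[0,0.03,0,-6]])

```text
time_s: 30.85
tcp_pos: [570.3, -357.4, 198.2]
orientation: [0.126, 0.692, -0.132, 0.698]
force: [-0.2, 0.3, -2.6]
gripper_width: 17.9
```

Request:
arm_command(steps=[[0,0.03,0,-6],[0,0.035,0,-6],[0,0.035,0,-6],[0,0.035,0,0],[0,0.035,0,0]])

```text
time_s: 31.27
tcp_pos: [599.2, -184.1, 194.0]
orientation: [0.017, 0.706, -0.018, 0.708]
force: [1.0, 0.1, -1.4]
gripper_width: 17.9
```

```bash
python3 - <<'E'
from h import *
go(517.3+10,150.7,87,140); cap('wrist','w25.png')
E
```

```text
t 31.27 tcp [ 599.2 -184.1  194. ] grasp [ 599.3 -184.2  140.1] F [ 1.   0.1 -1.4] w 17.9
X [ 0.003 -0.001 -1.   ] yaw_y 87.16 q [ 0.77  0.42 -0.65  1.63  0.27  1.18  1.58]
shift tool now [ -0.5 330.9 -88.5] dist 342.5 twist 0.16
shift after twist [  0.1 330.6 -89.4]
```

View pics/w25.png

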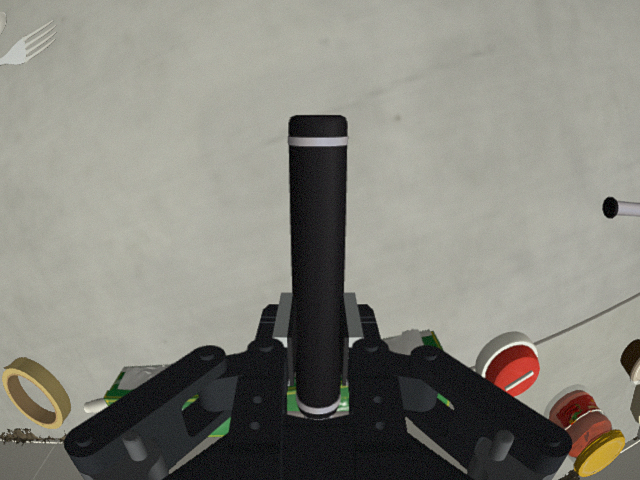

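Request:
arm_command(steps=[[0,0.036,-0.01,0],[0,0.038,-0.01,0],[0,0.038,-0.01,0],[0,0.038,-0.01,0],[0,0.038,-0.01,0]])

```text
time_s: 31.73
tcp_pos: [557.9, 6.1, 193.8]
orientation: [0.017, 0.706, -0.018, 0.708]
force: [1.8, 0.5, -1.7]
gripper_width: 18.2
```

Request:
arm_command(steps=[[0,0.038,-0.01,0],[0,0.038,-0.01,0],[0,0.038,-0.01,0],[0,0.028,-0.009,0],[0,0,0,0]])

```text
time_s: 32.15
tcp_pos: [523.9, 156.8, 194.4]
orientation: [0.015, 0.706, -0.012, 0.708]
force: [-0.0, 0.8, -0.3]
gripper_width: 18.0
```

Request:
arm_command(steps=[[0,0,0,0],[0,0,0,0]])

```text
time_s: 32.32
tcp_pos: [526.8, 147.6, 193.1]
orientation: [0.017, 0.706, -0.018, 0.708]
force: [-0.2, -0.7, -0.7]
gripper_width: 17.9
```

```bash
python3 - <<'E'
from h import *
go(517.3+9,150.7,87,140); cap('wrist','w26.png')
E
```

```text
t 32.32 tcp [526.8 147.6 193.1] grasp [526.9 147.5 139.2] F [-0.2 -0.7 -0.7] w 17.9
X [ 0.002 -0.001 -1.   ] yaw_y 87.12 q [ 0.4   0.28 -0.83  1.82  0.23  1.13  1.02]
shift tool now [-0.8  3.2 -0.7] dist 3.3 twist 0.12
shift after twist [-0.8  3.2 -0.8]
```

View pics/w26.png

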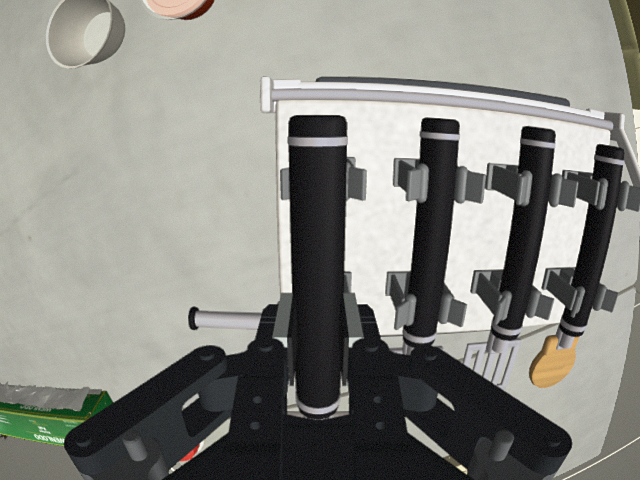

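Request:
arm_command(steps=[[0.02,0.0037,0,0],[0.02,0,0,0],[0.008,0,0,0],[0,0,0,0],[0,0,0,0]])

```text
time_s: 32.78
tcp_pos: [526.5, 150.4, 143.6]
orientation: [0.018, 0.707, -0.019, 0.706]
force: [1.6, -1.4, -5.3]
gripper_width: 18.0
```

Request:
arm_command(steps=[[0.004,0,0,0],[0.004,0,0,0],[0,0,0,0],[0,0,0,0]])

```text
time_s: 33.12
tcp_pos: [526.3, 150.9, 135.6]
orientation: [0.018, 0.707, -0.018, 0.707]
force: [2.9, -3.5, -6.8]
gripper_width: 17.7
```

Request:
arm_command(steps=[[0.004,0,0,0],[0.002,0,0,0],[0,0,0,0],[0,0,0,0]])

```text
time_s: 33.45
tcp_pos: [527.6, 151.3, 134.6]
orientation: [0.016, 0.706, -0.019, 0.708]
force: [-8.0, -7.9, 27.4]
gripper_width: 17.9
```

```bash
python3 - <<'E'
from h import *
go(517.3+9,150.7,87,81); cap('wrist','w27.png')
E
```

```text
t 33.45 tcp [527.6 151.3 134.6] grasp [527.8 151.1  80.7] F [-8.  -7.9 27.4] w 17.9
X [ 0.003 -0.005 -1.   ] yaw_y 87.17 q [ 0.36  0.36 -0.8   1.87  0.31  1.03  0.96]
shift tool now [-0.3 -0.5 -1.5] dist 1.6 twist 0.17
shift after twist [-0.3 -0.5 -1.5]
```

View pics/w27.png

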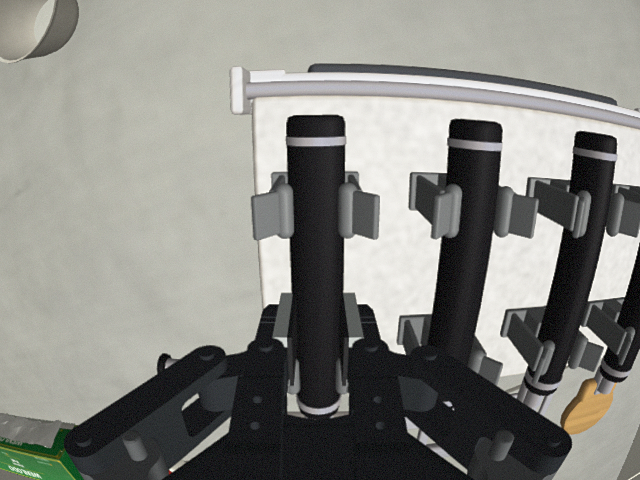

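Request:
arm_command(steps=[[0.004,0,0,0],[0,0,0,0],[0,0,0,0]])

```text
time_s: 33.75
tcp_pos: [529.4, 151.7, 134.2]
orientation: [0.015, 0.704, -0.019, 0.709]
force: [-13.4, -11.2, 47.3]
gripper_width: 17.8
```

Request:
arm_command(steps=[[-0.004,0,0,0],[-0.003,0,0,0],[0,0,0,0]])

```text
time_s: 34.0
tcp_pos: [528.1, 151.3, 135.1]
orientation: [0.017, 0.705, -0.018, 0.709]
force: [0.7, -4.6, 7.8]
gripper_width: 17.7
```

Request:
arm_command(steps=[[0,0,0,0],[0,0,0,0],[0,0,0,0],[0,0,0,0]], claw=0.4)

```text
time_s: 34.33
tcp_pos: [525.7, 152.9, 132.9]
orientation: [0.018, 0.707, -0.017, 0.707]
force: [0.2, -0.4, -0.7]
gripper_width: 34.3
```

Request:
arm_command(steps=[[-0.02,0,0,0],[-0.03,0,0,0],[-0.04,0,0,0],[-0.03,0,0,0],[0,0,0,0]])

```text
time_s: 34.75
tcp_pos: [528.8, 154.2, 259.4]
orientation: [0.018, 0.703, -0.016, 0.71]
force: [0.9, 1.3, 0.1]
gripper_width: 34.3
```

```bash
python3 - <<'E'
from h import *
st()
w=cap('wrist'); crop(w,'c28.png',230,500,100,330,2.9)
E
```

```text
t 34.75 tcp [528.8 154.2 259.4] grasp [529.3 154.3 205.5] F [0.9 1.3 0.1] w 34.3
X [ 0.01   0.002 -1.   ] yaw_y 87.18 q [ 0.43  0.22 -0.85  1.74  0.17  1.25  1.05]
```

View pics/c28.png

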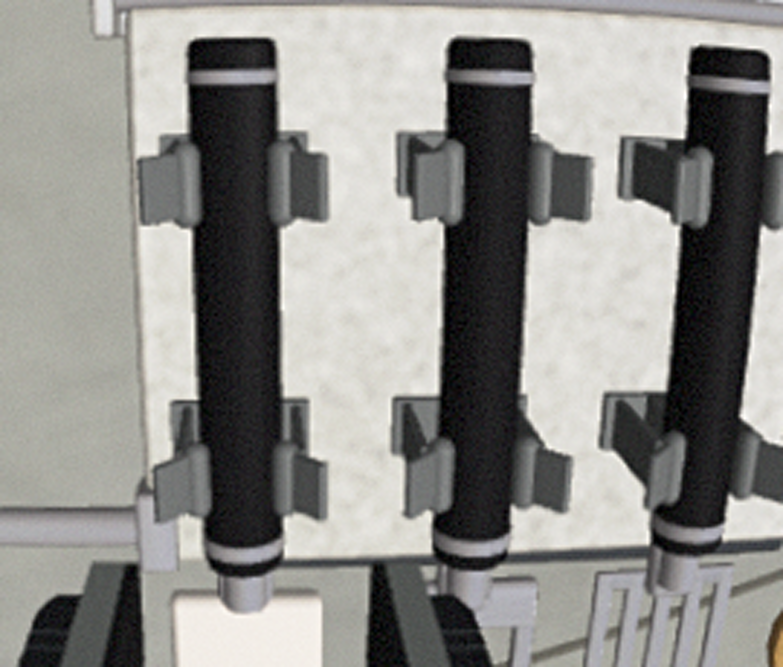

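Request:
arm_command(steps=[[0,-0.035,0,0],[0,-0.04,0,0],[0,-0.04,0,0],[0,-0.04,0,0],[0,-0.04,0,0]], claw=0.6, newtons=40)

```text
time_s: 35.22
tcp_pos: [515.3, -44.2, 251.6]
orientation: [0.018, 0.708, -0.017, 0.706]
force: [1.0, -0.4, 0.1]
gripper_width: 51.0
```

Request:
arm_command(steps=[[0,-0.02,0,7],[0,0,0,7],[0,0,0,7],[0,0,0,7],[0,0,0,7]])

```text
time_s: 35.63
tcp_pos: [514.7, -62.6, 251.3]
orientation: [0.232, 0.669, -0.231, 0.667]
force: [0.4, 0.5, -0.7]
gripper_width: 51.5
```

Request:
arm_command(steps=[[0,0,0,7],[0,0,0,7],[0,0,0,7],[0,0,0,7],[0,0,0,7]])

```text
time_s: 36.05
tcp_pos: [514.7, -62.3, 251.3]
orientation: [0.421, 0.569, -0.422, 0.567]
force: [0.4, -0.2, -1.0]
gripper_width: 51.1
```

```bash
python3 - <<'E'
from h import *
st()
c=cap('top','t29.png'); crop(c,'tr29.png',120,300,180,310,4)
im=c['frame'].astype(int); m=(im.max(2)<50).astype(np.uint8); m[:205]=0;m[290:]=0;m[:,:150]=0;m[:,252:]=0
n,l,s,ce=cv2.connectedComponentsWithStats(m)
for i in range(1,n):
    if s[i,4]<60: continue
    print(s[i],ce[i])
E
```

```text
t 36.05 tcp [514.7 -62.3 251.3] grasp [514.6 -62.2 197.4] F [ 0.4 -0.2 -1. ] w 51.1
X [-0.003  0.001 -1.   ] yaw_y 16.81 q [ 0.66  0.12 -0.63  1.82  0.07  1.23  0.31]
[150 228  10  47 196] [154.587 253.046]
[176 230  10  48 200] [180.67  255.505]
[204 231   8  47 205] [207.429 255.761]
[230 231   9  48 234] [233.769 254.863]
```

View pics/tr29.png

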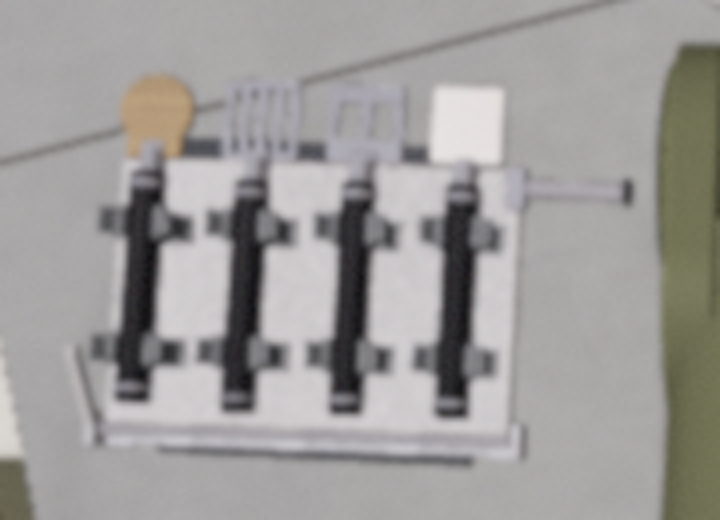

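```bash
python3 - <<'E'
from h import *
c=cap('top')
for p in [(627,190),(522,186)]: print(onplane(c,120+p[0]/4-.4,180+p[1]/4-.4,34))
go(588,74,0,34)
E
```

```text
[587.642  54.355  34.   ]
[590.22  119.289  34.   ]
t 36.15 tcp [514.8 -62.3 251.5] grasp [514.6 -62.3 197.6] F [ 0.6 -0.6  0. ] w 51.4
X [-0.003  0.001 -1.   ] yaw_y 17.13 q [ 0.66  0.12 -0.63  1.82  0.07  1.23  0.31]
shift tool now [ 163.5  110.7 -108.4] dist 225.2 twist 17.13
shift after twist [ 163.6   73.4 -136.3]
```

Request:
arm_command(steps=[[0,0,0,6.5],[0,0,0,6.5],[0,0,0,6.4],[0,0.018,-0.034,0],[0,0.018,-0.034,0]])

```text
time_s: 36.57
tcp_pos: [553.9, 1.9, 252.1]
orientation: [-0.51, -0.489, 0.511, -0.489]
force: [0.4, 1.0, -0.2]
gripper_width: 51.2
```

Request:
arm_command(steps=[[0,0.018,-0.034,0],[0,0.018,-0.034,0],[0,0,0,0],[0,0,0,0]])

```text
time_s: 36.9
tcp_pos: [592.5, 73.7, 251.7]
orientation: [-0.508, -0.493, 0.508, -0.491]
force: [0.2, -0.9, 0.0]
gripper_width: 51.3
```

```bash
python3 - <<'E'
from h import *
go(588.3,72,-2.3,34)
w=cap('wrist','w30.png')
E
```

```text
t 36.9 tcp [592.5  73.7 251.7] grasp [592.4  73.9 197.8] F [ 0.2 -0.9  0. ] w 51.3
X [-0.002  0.002 -1.   ] yaw_y -1.75 q [ 0.4   0.31 -0.69  1.64  0.2   1.27 -0.35]
shift tool now [163.8  -3.6   2.4] dist 163.8 twist 0.55
shift after twist [163.8  -4.    2. ]
```

View pics/w30.png

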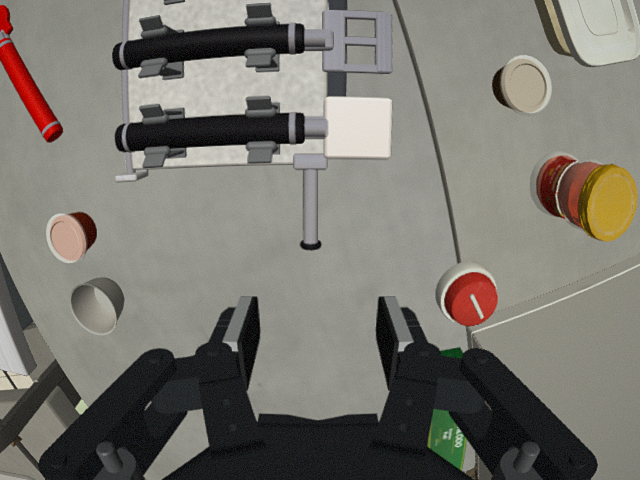

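Request:
arm_command(steps=[[0.035,-0.004,0.001,0.5],[0.04,0,0,0],[0.035,0,0,0],[0,0,0,0],[0,0,0,0]])

```text
time_s: 37.37
tcp_pos: [587.2, 67.5, 141.6]
orientation: [-0.511, -0.488, 0.514, -0.487]
force: [0.5, -0.1, 0.2]
gripper_width: 51.3
```

```bash
python3 - <<'E'
from h import *
go(588.3,72,-2.3,34)
w=cap('wrist','w31.png')
E
```

```text
t 37.37 tcp [587.2  67.5 141.6] grasp [587.   67.4  87.7] F [ 0.5 -0.1  0.2] w 51.3
X [-0.005 -0.001 -1.   ] yaw_y -2.82 q [ 0.38  0.41 -0.65  1.76  0.28  1.07 -0.42]
shift tool now [53.7  1.3 -4.7] dist 53.9 twist -0.52
shift after twist [53.7  1.1 -4.6]
```

View pics/w31.png

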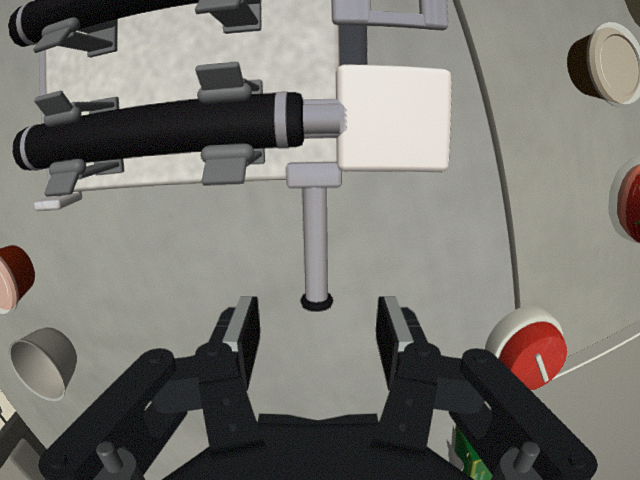

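Request:
arm_command(steps=[[0.03,0.001,-0.005,-0.5],[0.022,0,0,0],[0,0,0,0],[0,0,0,0]])

```text
time_s: 37.75
tcp_pos: [590.9, 74.0, 92.9]
orientation: [0.51, 0.49, -0.51, 0.49]
force: [-0.7, 0.2, 0.3]
gripper_width: 51.4
```

Request:
arm_command(steps=[[0,0,0,0],[0,0,0,0],[0,0,0,0],[0,0,0,0],[0,0,0,0]], claw=0, newtons=50)

```text
time_s: 38.17
tcp_pos: [590.0, 75.0, 92.8]
orientation: [-0.509, -0.49, 0.51, -0.49]
force: [-4.0, 0.2, 8.3]
gripper_width: 10.7
```

Request:
arm_command(steps=[[0,0,0,0],[0,0,0,0]])

```text
time_s: 38.33
tcp_pos: [590.0, 75.0, 92.9]
orientation: [-0.509, -0.49, 0.51, -0.491]
force: [-4.6, -0.0, 7.6]
gripper_width: 10.0
```

```bash
python3 - <<'E'
from h import *
go(588.3,72,-2.3,34)
w=cap('wrist','w32.png')
E
```

```text
t 38.33 tcp [590.   75.   92.9] grasp [590.  75.  39.] F [-4.6 -0.   7.6] w 10.0
X [ 0. -0. -1.] yaw_y -2.19 q [ 0.35  0.47 -0.63  1.79  0.33  0.99 -0.45]
shift tool now [ 5.  -1.6  3. ] dist 6.0 twist 0.11
shift after twist [ 5.  -1.6  3.1]
```

View pics/w32.png

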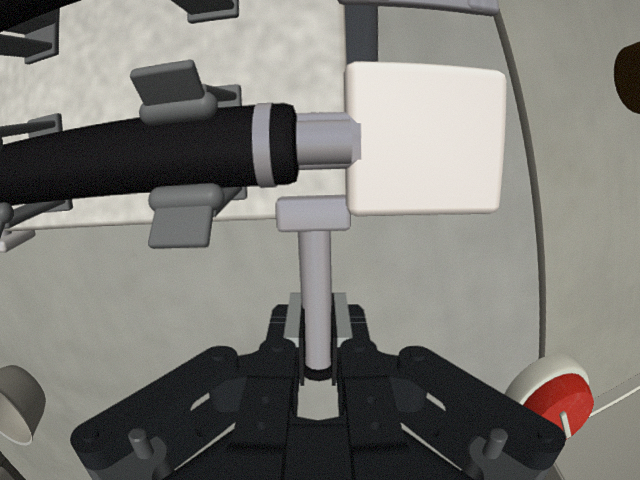

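Request:
arm_command(steps=[[-0.008,0,0,0],[-0.0075,-0.0012,0,0],[-0.0075,-0.0012,0,0],[-0.0077,-0.0015,0,0],[-0.0075,-0.002,0,0]])

```text
time_s: 38.8
tcp_pos: [583.5, 74.4, 129.3]
orientation: [-0.509, -0.49, 0.51, -0.49]
force: [1.9, 1.4, -12.6]
gripper_width: 10.1
```

Request:
arm_command(steps=[[-0.0075,-0.0022,0,0],[-0.0072,-0.0027,0,0],[-0.0072,-0.003,0,0],[-0.007,-0.0034,0,0],[-0.0068,-0.0037,0,0]])

```text
time_s: 39.22
tcp_pos: [569.3, 74.8, 166.0]
orientation: [0.51, 0.489, -0.51, 0.49]
force: [2.4, -0.7, -13.0]
gripper_width: 10.0
```

Request:
arm_command(steps=[[-0.0065,-0.004,0,0],[-0.0065,-0.0044,0,0],[0,0,0,0],[0,0,0,0]])

```text
time_s: 39.55
tcp_pos: [560.5, 74.8, 179.7]
orientation: [-0.509, -0.489, 0.511, -0.49]
force: [-2.8, -4.8, 1.5]
gripper_width: 9.7
```

```bash
python3 - <<'E'
from h import *
st()
w=cap('wrist','w33.png'); s=cap('scene'); crop(s,'sr33.png',140,320,210,380,4)
E
```

```text
t 39.55 tcp [560.5  74.8 179.7] grasp [560.5  74.6 125.8] F [-2.8 -4.8  1.5] w 9.7
X [-0.    -0.002 -1.   ] yaw_y -2.31 q [ 0.41  0.31 -0.69  1.79  0.22  1.12 -0.39]
```

View pics/w33.png

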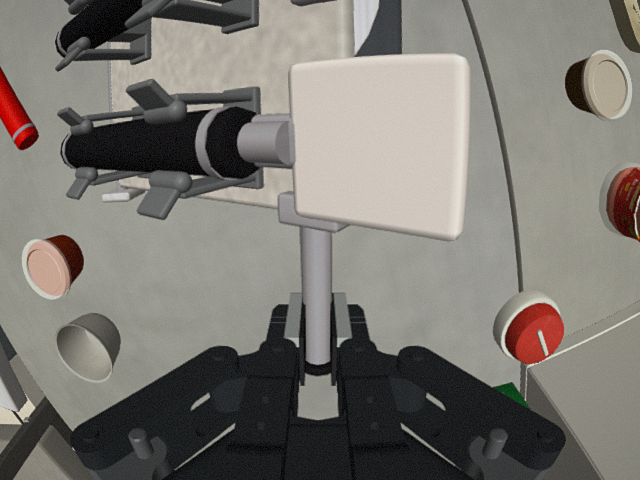

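View pics/sr33.png

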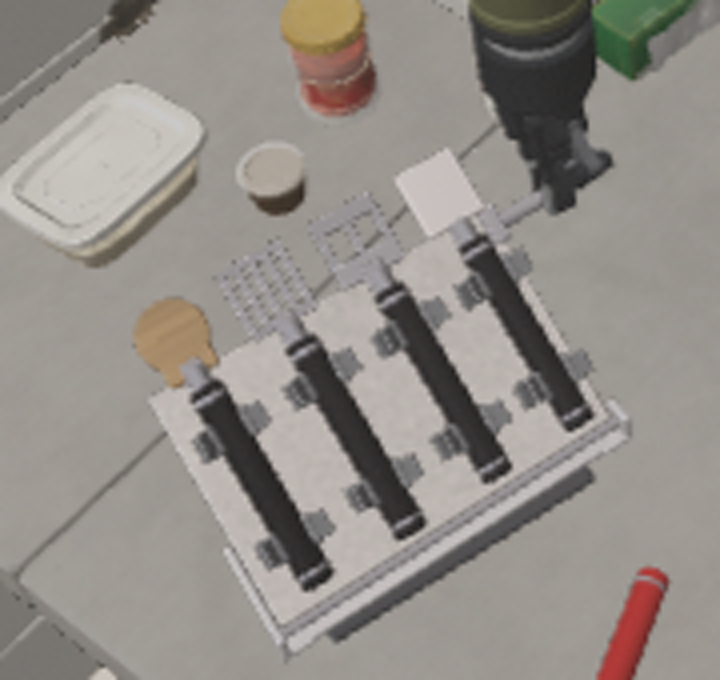

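Request:
arm_command(steps=[[-0.006,-0.0046,0,0],[-0.006,-0.0049,0,0],[0,0,0,0],[0,0,0,0],[0,0,0,0]])

```text
time_s: 40.07
tcp_pos: [551.2, 74.7, 190.7]
orientation: [-0.51, -0.489, 0.511, -0.49]
force: [-1.9, -5.4, -2.3]
gripper_width: 10.0
```

```bash
python3 - <<'E'
from h import *
st()
c=cap('top'); crop(c,'tr34.png',120,300,180,310,4); s=cap('scene'); crop(s,'sr34.png',140,320,210,380,4); cap('wrist','w34.png')
E
```

```text
t 40.07 tcp [551.2  74.7 190.7] grasp [551.2  74.6 136.8] F [-1.9 -5.4 -2.3] w 10.0
X [-0.    -0.002 -1.   ] yaw_y -2.33 q [ 0.42  0.28 -0.69  1.8   0.2   1.13 -0.38]
```

View pics/tr34.png

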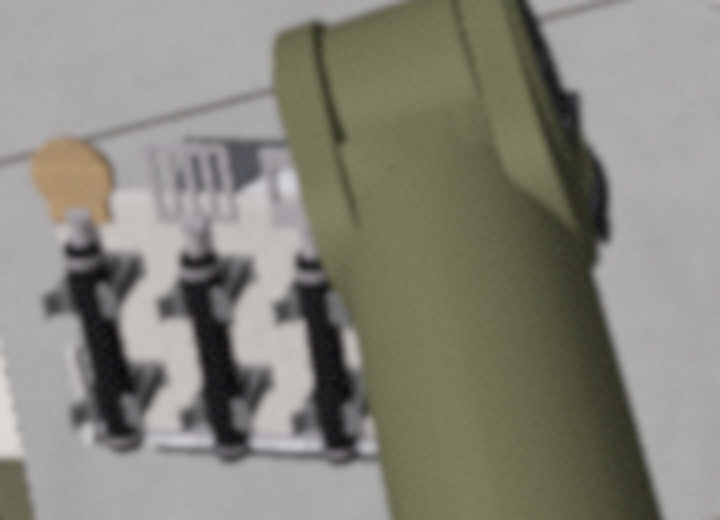

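View pics/w34.png

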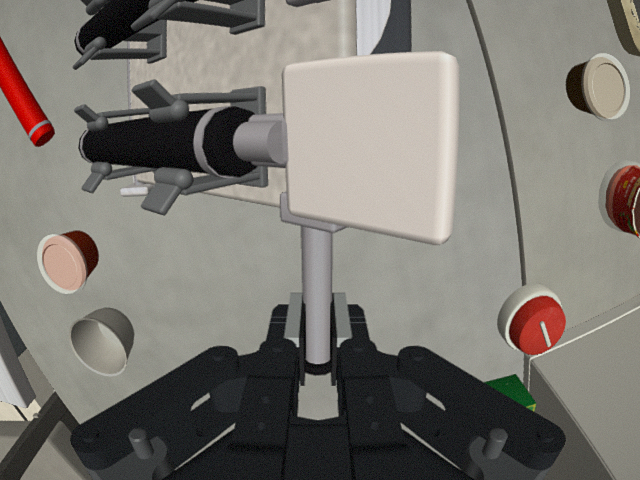

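Request:
arm_command(steps=[[0,0,0,0],[0,0,0,0],[0,0,0,0],[0,0,0,0],[0,0,0,0]], claw=0.5)

```text
time_s: 40.63
tcp_pos: [551.6, 76.7, 190.6]
orientation: [0.51, 0.49, -0.509, 0.49]
force: [0.1, -0.3, 1.2]
gripper_width: 42.6
```

Request:
arm_command(steps=[[0,0,0.015,0],[0,0,0.03,0],[0,0,0.04,0],[0,0,0.04,0],[0,0,0.04,0]])

```text
time_s: 41.05
tcp_pos: [544.8, -90.0, 190.5]
orientation: [0.51, 0.49, -0.509, 0.491]
force: [0.7, -0.5, -0.3]
gripper_width: 42.7
```

Request:
arm_command(steps=[[-0.02,0,0.04,0],[-0.02,0,0.04,0],[0,0,0,0],[0,0,0,0]])

```text
time_s: 41.38
tcp_pos: [542.2, -166.5, 228.6]
orientation: [0.512, 0.488, -0.511, 0.489]
force: [-0.1, 0.6, -0.2]
gripper_width: 42.6
```

```bash
python3 - <<'E'
from h import *
st()
c=cap('top','t35.png'); crop(c,'tr35.png',120,300,180,310,4); s=cap('scene','s35.png'); crop(s,'sr35.png',140,320,210,380,4); cap('wrist','w35.png')
E
```

```text
t 41.38 tcp [ 542.2 -166.5  228.6] grasp [ 542.3 -166.6  174.7] F [-0.1  0.6 -0.2] w 42.6
X [ 0.003 -0.001 -1.   ] yaw_y -2.6 q [ 0.75  0.24 -0.57  1.74  0.14  1.2   0.1 ]
```

View pics/tr35.png

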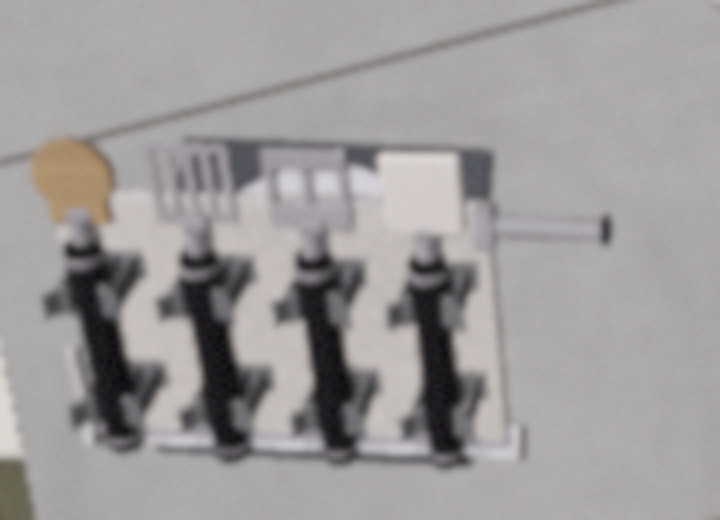

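View pics/sr35.png

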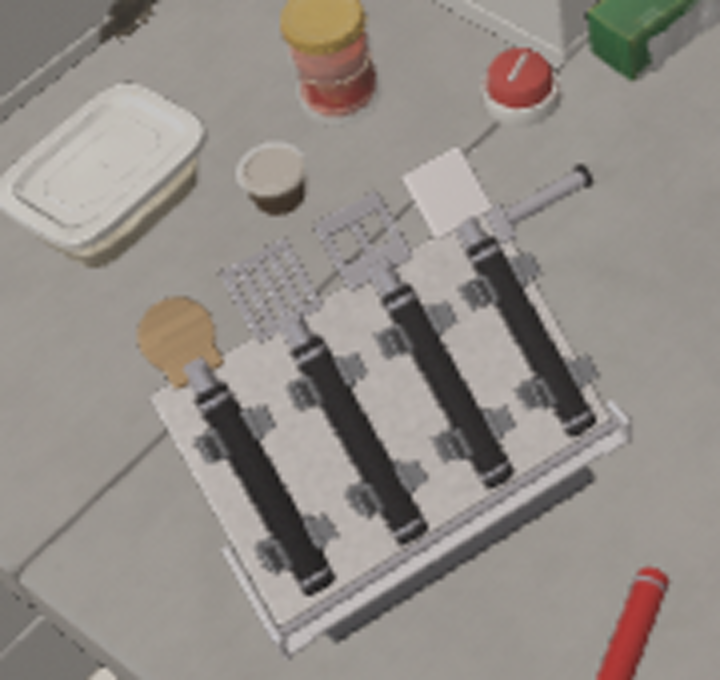

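View pics/w35.png

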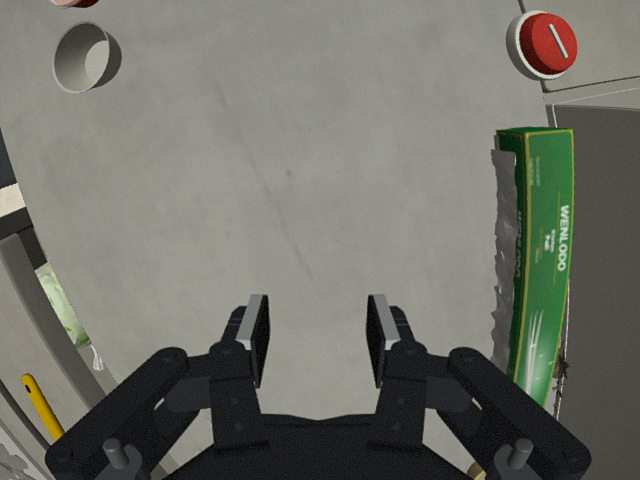

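```bash
python3 - <<'E'
from h import *
c=cap('top'); s=cap('scene'); 
T=lambda x,y:(120+x/4-.4,180+y/4-.4); S=lambda x,y:(140+x/4-.4,210+y/4-.4)
a=tri(c,T(606,229),s,S(585,176)); b=tri(c,T(497,227),s,S(512,217)); print(a,b)
h=np.array([437,251.0,30]); u=np.array([.9987,-.05,0]); d=a[0]-h
print('tilt from cap',np.arctan2(d[2],d@u)-4/155)
# rod grip frame: swivel from cap position
f=np.array([522.2,246.5]); q=a[0][:2]-f; th=.695; print('swivel',np.arctan2(q[1],q[0])-np.arctan2(-188,155*np.cos(th)-4*np.sin(th)-85)+.046)
crop(c,'big.png',130,260,205,305,6)
E
```

```text
(array([551.158,  54.5  , 125.602]), np.float64(2.535480635425808)) (array([551.464, 114.95 , 128.697]), np.float64(3.893561340355783))
tilt from cap 0.6316347869514871
swivel 0.029753549114831704
```

View pics/big.png

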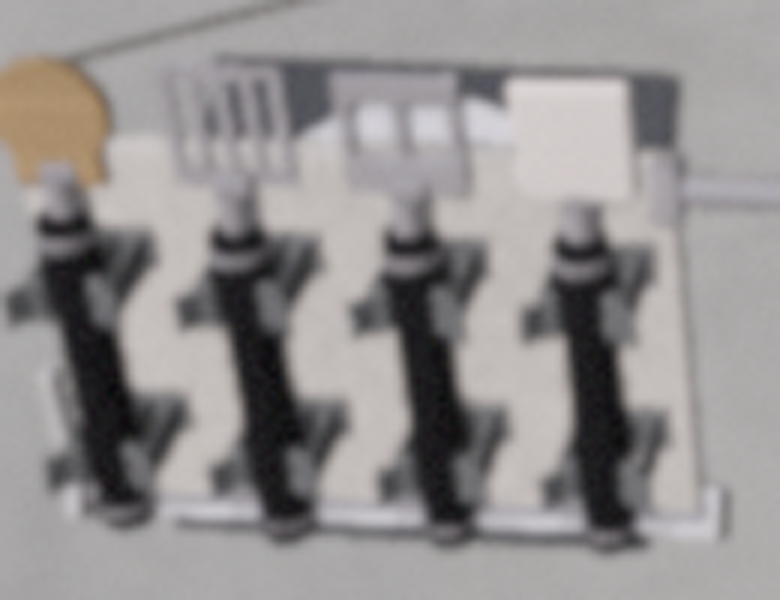

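```bash
python3 - <<'E'
from h import *
c=cap('top'); s=cap('scene')
f=np.array([522.2,246.5,0]); 
def capp(th,sw,off=186):
    y=-0.046+sw; u=np.array([np.cos(y),np.sin(y),0]); v=np.array([-np.sin(y),np.cos(y),0])
    return f+u*(-85+155*np.cos(th)-4*np.sin(th))-v*off+np.array([0,0,30+155*np.sin(th)+4*np.cos(th)])
for cam,n,lv,nw in((c,'top',(276.0,227.3),(271.1,236.8)),(s,'scene',(281.2,267.6),(285.9,253.6))):
    print(n,'measured shift',np.subtract(nw,lv))
    for th in (.6,.65,.7,.75):
        for sw in (-.01,.02): print(th,sw,(np.array(proj(cam,capp(th,sw)))-proj(cam,capp(0,-.01))).round(1))
E
```

```text
top measured shift [-4.9  9.5]
0.6 -0.01 [-5.3  7.5]
0.6 0.02 [-5.7  5. ]
0.65 -0.01 [-5.8  9.2]
0.65 0.02 [-6.1  6.7]
0.7 -0.01 [-6.3 11.1]
0.7 0.02 [-6.6  8.6]
0.75 -0.01 [-6.8 13.2]
0.75 0.02 [-7.  10.7]
scene measured shift [  4.7 -14. ]
0.6 -0.01 [  3.5 -12.9]
0.6 0.02 [  2. -14.]
0.65 -0.01 [  4.3 -13.3]
0.65 0.02 [  2.8 -14.4]
0.7 -0.01 [  5.2 -13.5]
0.7 0.02 [  3.7 -14.6]
0.75 -0.01 [  6.1 -13.7]
0.75 0.02 [  4.7 -14.8]
```

```bash
python3 - <<'E'
from h import *
st()
a=cv2.imread('pics/top0.png').astype(int); b=cv2.imread('pics/t35.png').astype(int)
for n,(x0,x1,y0,y1) in {'timer':(285,325,152,188),'cups':(205,240,140,170),'cup2':(255,320,305,345)}.items():
    print(n,np.abs(a-b)[y0:y1,x0:x1].mean().round(2))
arm.finish_job()
E
```

```text
t 41.73 tcp [ 541.8 -161.8  226.9] grasp [ 541.8 -161.8  173. ] F [-0.7  0.1 -0.1] w 42.7
X [-0.001  0.    -1.   ] yaw_y -2.12 q [ 0.74  0.24 -0.57  1.75  0.14  1.2   0.1 ]
timer 8.24
cups 8.72
cup2 8.67
the job is handed in; nothing more can be done
```

I handed the job in at about 42 s of robot time. All four utensils were present and are snapped into clips of their own, heads at the far edge, and the loaded panel leans at about 40°.

- **Panel:** I lowered it by the rod onto its stop and turned it square. The last estimate put swivel near 0 rad. It did not shift noticeably during loading.
- **Utensils:** Scraper, masher, turner and paddle are in clips 0 to 3 in that order. Each was pressed until the saddle pushed back with about 50 N. Close-ups after each release showed the lips closed over the handle in both jaw pairs. A top view then showed all four handles centred between the jaws.
- **Final tilt:** The gripper travelled 98 mm up and 39 mm back, which gives about 0.695 rad. How far the rod's end cap moved in the two fixed cameras agrees, at about 0.69 rad and swivel about 0.005 rad.
- **Checks that disagreed:** A direct two-camera fix of the end cap gave only about 0.63 rad of tilt, close to the 0.618 limit. The swivel it gave was about 0.03 rad. That fix read a few millimetres low earlier as well, so I trusted the other two.
- **Bystanders:** The robot went nowhere near the timer or the pots, and they look unmoved. The before-and-after image comparison I ran on them was inconclusive: every patch differed by about the same amount (8 to 9 grey levels).

The gripper was clear of everything and at rest at hand-in.

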